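# Bed the fire tray and button its lid down

## Robot

A 7-joint arm with a two-finger parallel gripper is mounted at the origin on the work surface. World frame = base frame: x ahead of the robot, y to its left, z up, the work surface at z = 0. Lengths are in m, angles in rad, forces in N, time in s.
With the tool pointing down it reaches from about 0.425 to 0.95 m from the base axis. Payload 4.7 kg.
Tool frame: the origin (TCP) lies midway between the tips of the shut fingers; the grasp point (between the pads) lies 19 mm behind it; z points along the fingers, y is the line along which they close (so a half turn about z gives the same grasp; the last joint's range is limited). The gripper opens to 87 mm and grips with 3 to 60 N. Pads are 19 mm wide; open, the fingers measure 117 mm over their backs; the gripper's body (75 mm by 190 mm) begins 51 mm behind the grasp point.
Start: joints at [1.157, 0.469, -0.049, 1.532, 0.024, 1.141, -0.082], TCP at [0.253, -0.626, 0.223] pointing down, gripper open.
Joint ranges: [-2.59, 2.59], [-0.33, 1.99], [-1.39, 1.29], [0.1, 2.45], [-1.04, 4.18], [0.21, 1.99], [-2.66, 2.66]. Speed limits (rad/s): [2.57, 2.57, 3.14, 3.14, 3.14, 3.14, 3.14].

## Interface

Orientations are given as a 3x3 rotation matrix whose columns are the frame's x, y, z axes.
In Python, from plant import manip gives the robot as it stands.
- The arm moves only by the shell command python3 -m pendant 'ROWS' [FORCE]. ROWS is JSON, a list that holds one entry, the list of rows, each a list of 7 numbers: the shift along the tool's x, y, z in units of 40 mm (1.0 is 40 mm), then the turn, a rotation vector about the tool's x, y, z in units of 5 degrees (1.0 is 5 degrees), then the finger opening in mm, from 0 to 87. A call has exactly 10 rows; each row shifts and turns the commanded pose from where the row before left it, along the tool's axes as they then stand; what a row does not reach is not made up. A row lasts 1/10 s, in which the tool goes at most 50 mm and 8.59 degrees, less where a joint would pass 70% of its speed; a pose out of reach is approached as far as the arm can. A call is refused whole if a number of a shift passes 1 or a number of a turn 1, either way. A call with a gripper value outside its range is refused whole. The fingers move at their own pace and stop on an object; FORCE is the grip in N (left out, the last holds). Time passes only in rows, so rows that do not move let the fingers close, or fill a call up. It gives the time, the measured TCP pose, the force, the opening and the grip force at its end, in the units of the state.
- manip.observe(): the state, without advancing time (a new reading comes with each control period).
- manip.snapshot(name): name is "side" or "top"; returns (picture, depth): 420x560x3 uint8, red, green, blue; 420x560 float32, m along the optical axis (not along the pixel's ray), 0 where there is no reading.
- manip.camera_info(name): a dict with "vertical_fov" (degrees; the focal length in pixels is half the picture's height over the tangent of half this angle, whatever the lens; pixels are square), "cx", "cy" (the principal point, pixels), "cam_to_world" (4x4, takes a point from camera to world coordinates). Camera axes: x right, y up, looking along -z (the intrinsics and any distortion apply to the point x, -y, -z); pixel columns grow to the right and rows downward; lengths in m; the calibration is good to about 2 mm. A picture is of the moment at which its call begins. camera_info takes no time and is no camera call.
- manip.finish_job(): hands the job in; it is judged then, once.
The state is a dict: "t": time; "joints": joint angles; "qvel": joint speeds; "tau": joint torques, N m; "eef_pos": TCP position; "tool_rot": TCP orientation; "contact_force": force on the tool from outside, world axes, zero at the start; "moment": the same for the moment, N m; "opening": finger opening in m; "grasp_force": force on a finger pad.
Only numpy, scipy, OpenCV 4.12 (cv2) and the standard library are available. Lean on these libraries where they do the work, as an engineer would, in place of code of your own. Each camera call takes 0.05 s, during which the arm holds its last target. There are 200 camera calls.

## Task

Get the fire tray ready: spread every charcoal lump - the heap at one end of the tray and any strays lying on the bench - over the whole tray floor in one even layer, both ends and the middle covered, about two fingers' breadth (some 25 mm) clear between neighbours and none on top of another; the charcoal is brittle, so never press or grip a lump with more than 20 N. Then swing the lid fully shut and, once it is shut, turn both red turnbuttons so that they point straight across over its front edge, and leave everything else on the bench where it lies.

Things in the scene. Friction and masses are not known exactly. Their poses are not given: they have to be found in the camera images.
- tray_floor (a point): middle of the floor of the open steel fire tray (fixed to the bench), on the floor's upper face, 5 mm above the bench; x points to the hinge side (away from the robot), y along the length to the left, z up. Inside it measures 180 mm along x and 350 mm along y; walls 5 mm thick, their rim 50 mm above the bench
- lid (a joint): hinge of the iron-bar lid (frame 190 x 350 x 8 mm, 0.35 kg) on the tray's far long rim: 0 = shut on the rim, grows as it opens upward, stops at 1.9 rad (leaning away from the robot), starts at 1.75 to 1.85. Stiff: it stays at whatever angle it is left; 2 to 5 N at the grab bar moves it
- lid_bar (a point): middle of the lid's round brass grab bar, 12 mm thick, 110 mm long, parallel to the hinge, 225 mm from it and 35 mm clear of the lid frame's front edge; it can turn between the fingers, so the tool may stay pointing down while the lid swings. Lid shut: 54 mm above the bench, before the tray's front wall, axes as the tray's; lid open: at the top
- lid_hinge (a point): middle of the lid's hinge line, 95 mm from the tray's middle along the tray's +x and 54 mm above the bench; the lid turns about the tray's y axis through it
- left_button (a joint): red turnbutton at the left (+y) end of the tray's front: 0 = pointing outward along the front wall (+y of the tray), clear of the lid; grows as it is turned clockwise seen from above; 1.571 = pointing straight across over the front edge of the lid (secured); stops at 1.65. Starts between 0 and 0.4; stays where it is left; about 1.5 N at the knob turns it
- left_knob (a point): point on the upright round knob (14 mm thick, standing 36 mm above the pointer, top 102 mm above the bench) of the left turnbutton, 12 mm below the knob's top, 90 mm above the bench; the knob is 38 mm from the pivot; the pointer under it is 16 mm wide and its upper face is 66 mm above the bench
- left_pivot (a point): pivot of the left turnbutton, whose vertical axis lies 117 mm in front of the tray's middle and 130 mm along its +y, on a clamp block 32 mm square and 58 mm high; the knob runs on a 38 mm circle about it
- right_button (a joint): red turnbutton at the right (-y) end of the tray's front: 0 = pointing outward along the front wall (-y of the tray), clear of the lid; grows as it is turned anticlockwise seen from above; 1.571 = pointing straight across over the front edge of the lid (secured); stops at 1.65. Starts between 0 and 0.4; stays where it is left; about 1.5 N at the knob turns it
- right_knob (a point): point on the upright round knob (14 mm thick, standing 36 mm above the pointer, top 102 mm above the bench) of the right turnbutton, 12 mm below the knob's top, 90 mm above the bench; the knob is 38 mm from the pivot; the pointer under it is 16 mm wide and its upper face is 66 mm above the bench
- right_pivot (a point): pivot of the right turnbutton, whose vertical axis lies 117 mm in front of the tray's middle and 130 mm along its -y, on a clamp block 32 mm square and 58 mm high; the knob runs on a 38 mm circle about it
- lump1: charcoal lump, a dark brittle block about 40 (x) x 36 (y) x 32 (z) mm, 35 g, origin at its centre, axes along its edges; at the foot of the heap in the tray
- lump2: charcoal lump, a dark brittle block about 40 (x) x 36 (y) x 32 (z) mm, 35 g, origin at its centre, axes along its edges; at the foot of the heap in the tray
- lump3: charcoal lump, a dark brittle block about 40 (x) x 36 (y) x 32 (z) mm, 35 g, origin at its centre, axes along its edges; at the foot of the heap in the tray
- lump4: charcoal lump, a dark brittle block about 40 (x) x 36 (y) x 32 (z) mm, 35 g, origin at its centre, axes along its edges; on top of the heap in the tray, resting across two others; may be absent
- lump5: charcoal lump, a dark brittle block about 40 (x) x 36 (y) x 32 (z) mm, 35 g, origin at its centre, axes along its edges; on top of the heap in the tray, resting across two others; may be absent
- lump6: charcoal lump, a dark brittle block about 40 (x) x 36 (y) x 32 (z) mm, 35 g, origin at its centre, axes along its edges; a stray on the bench to the left or right of the tray; may be absent
- lump7: charcoal lump, a dark brittle block about 40 (x) x 36 (y) x 32 (z) mm, 35 g, origin at its centre, axes along its edges; a stray on the bench to the left or right of the tray; may be absent
- lump8: charcoal lump, a dark brittle block about 40 (x) x 36 (y) x 32 (z) mm, 35 g, origin at its centre, axes along its edges; a stray on the bench to the left or right of the tray; may be absent
- flux_tin: bystander: green tin, 54 mm across and 60 mm high, on the bench beside the tray, origin under its middle
- hammer: bystander: hammer lying near the robot on its right, origin at the middle underneath
- brush: bystander: brush about 200 mm long lying on the bench on the far right
- bar_stock: bystander: square steel bar 260 x 14 x 14 mm lying beyond the tray
- punch: bystander: round steel punch 110 x 16 mm lying on the left near the robot
- tongs: bystander: iron tongs about 320 mm long lying on the bench on the far left
Not all that is in view belongs to the job. What is shaped like the lump6 but turquoise is not meant. Leave any green look-alike of the lump4 alone.

How it is judged:
On the way, in this order (a step that is already met when the one before it is completed fails the run):
1. all lumps lie spread evenly on the tray floor (x of lump1 in the frame of tray_floor between -0.09 and 0.09 m and x of lump2 in the frame of tray_floor between -0.09 and 0.09 m and x of lump3 in the frame of tray_floor between -0.09 and 0.09 m and x of lump4 in the frame of tray_floor between -0.09 and 0.09 m and x of lump5 in the frame of tray_floor between -0.09 and 0.09 m and x of lump6 in the frame of tray_floor between -0.09 and 0.09 m and x of lump7 in the frame of tray_floor between -0.09 and 0.09 m and x of lump8 in the frame of tray_floor between -0.09 and 0.09 m and y of lump1 in the frame of tray_floor between -0.175 and 0.175 m and y of lump2 in the frame of tray_floor between -0.175 and 0.175 m and y of lump3 in the frame of tray_floor between -0.175 and 0.175 m and y of lump4 in the frame of tray_floor between -0.175 and 0.175 m and y of lump5 in the frame of tray_floor between -0.175 and 0.175 m and y of lump6 in the frame of tray_floor between -0.175 and 0.175 m and y of lump7 in the frame of tray_floor between -0.175 and 0.175 m and y of lump8 in the frame of tray_floor between -0.175 and 0.175 m and z of each of lump1, lump2, lump3, lump4, lump5, lump6, lump7, lump8 in the frame of tray_floor below 0.026 m and horizontal distance between lump1 and lump2 above 0.05 m and horizontal distance between each of lump1, lump2 and lump3 above 0.05 m and horizontal distance between each of lump1, lump2, lump3 and lump4 above 0.05 m and horizontal distance between each of lump1, lump2, lump3, lump4 and lump5 above 0.05 m and horizontal distance between each of lump1, lump2, lump3, lump4, lump5 and lump6 above 0.05 m and horizontal distance between each of lump1, lump2, lump3, lump4, lump5, lump6 and lump7 above 0.05 m and horizontal distance between each of lump1, lump2, lump3, lump4, lump5, lump6, lump7 and lump8 above 0.05 m and y of any of lump1, lump2, lump3, lump4, lump5, lump6, lump7, lump8 in the frame of tray_floor above 0.058 m and y of any of lump1, lump2, lump3, lump4, lump5, lump6, lump7, lump8 in the frame of tray_floor below -0.058 m and (y of lump1 in the frame of tray_floor between -0.065 and 0.065 m or y of lump2 in the frame of tray_floor between -0.065 and 0.065 m or y of lump3 in the frame of tray_floor between -0.065 and 0.065 m or y of lump4 in the frame of tray_floor between -0.065 and 0.065 m or y of lump5 in the frame of tray_floor between -0.065 and 0.065 m or y of lump6 in the frame of tray_floor between -0.065 and 0.065 m or y of lump7 in the frame of tray_floor between -0.065 and 0.065 m or y of lump8 in the frame of tray_floor between -0.065 and 0.065 m) and value of joint lid above 0.5 rad), for 0.3 s.
2. the lid is swung fully shut over the spread lumps (value of joint lid below 0.05 rad), for 0.2 s.
3. both turnbuttons are turned across the lid's front edge (value of joint lid below 0.05 rad and value of joint each of left_button, right_button above 1.3 rad), for 0.2 s.
At the end, for the whole second after the job is handed in: Every lump present lies at rest on the tray floor (centre inside the walls, less than 26 mm above the floor), all centres at least 50 mm apart, with at least one lump in each third of the tray's length; the lid is shut (within 0.05 rad) and both turnbuttons are turned past 1.3 rad (all of step 3 and x of lump1 in the frame of tray_floor between -0.09 and 0.09 m and x of lump2 in the frame of tray_floor between -0.09 and 0.09 m and x of lump3 in the frame of tray_floor between -0.09 and 0.09 m and x of lump4 in the frame of tray_floor between -0.09 and 0.09 m and x of lump5 in the frame of tray_floor between -0.09 and 0.09 m and x of lump6 in the frame of tray_floor between -0.09 and 0.09 m and x of lump7 in the frame of tray_floor between -0.09 and 0.09 m and x of lump8 in the frame of tray_floor between -0.09 and 0.09 m and y of lump1 in the frame of tray_floor between -0.175 and 0.175 m and y of lump2 in the frame of tray_floor between -0.175 and 0.175 m and y of lump3 in the frame of tray_floor between -0.175 and 0.175 m and y of lump4 in the frame of tray_floor between -0.175 and 0.175 m and y of lump5 in the frame of tray_floor between -0.175 and 0.175 m and y of lump6 in the frame of tray_floor between -0.175 and 0.175 m and y of lump7 in the frame of tray_floor between -0.175 and 0.175 m and y of lump8 in the frame of tray_floor between -0.175 and 0.175 m and z of each of lump1, lump2, lump3, lump4, lump5, lump6, lump7, lump8 in the frame of tray_floor below 0.026 m and horizontal distance between lump1 and lump2 above 0.05 m and horizontal distance between each of lump1, lump2 and lump3 above 0.05 m and horizontal distance between each of lump1, lump2, lump3 and lump4 above 0.05 m and horizontal distance between each of lump1, lump2, lump3, lump4 and lump5 above 0.05 m and horizontal distance between each of lump1, lump2, lump3, lump4, lump5 and lump6 above 0.05 m and horizontal distance between each of lump1, lump2, lump3, lump4, lump5, lump6 and lump7 above 0.05 m and horizontal distance between each of lump1, lump2, lump3, lump4, lump5, lump6, lump7 and lump8 above 0.05 m and y of any of lump1, lump2, lump3, lump4, lump5, lump6, lump7, lump8 in the frame of tray_floor above 0.058 m and y of any of lump1, lump2, lump3, lump4, lump5, lump6, lump7, lump8 in the frame of tray_floor below -0.058 m and (y of lump1 in the frame of tray_floor between -0.065 and 0.065 m or y of lump2 in the frame of tray_floor between -0.065 and 0.065 m or y of lump3 in the frame of tray_floor between -0.065 and 0.065 m or y of lump4 in the frame of tray_floor between -0.065 and 0.065 m or y of lump5 in the frame of tray_floor between -0.065 and 0.065 m or y of lump6 in the frame of tray_floor between -0.065 and 0.065 m or y of lump7 in the frame of tray_floor between -0.065 and 0.065 m or y of lump8 in the frame of tray_floor between -0.065 and 0.065 m) and linear speed of each of lump1, lump2, lump3, lump4, lump5, lump6, lump7, lump8 below 0.02 m/s); the robot touches nothing.
It fails at once if a lump is gripped or pressed with more than 20 N (contact force between the fingers and lump1 above 20 N or contact force between the fingers and lump2 above 20 N or contact force between the fingers and lump3 above 20 N or contact force between the fingers and lump4 above 20 N or contact force between the fingers and lump5 above 20 N or contact force between the fingers and lump6 above 20 N or contact force between the fingers and lump7 above 20 N or contact force between the fingers and lump8 above 20 N).
It fails at once if something else on the bench is moved by more than 40 mm (distance of any of flux_tin, hammer, brush, bar_stock, punch, tongs from where it was at the start of the episode above 0.04 m).
Of lump4, lump5, lump6, lump7, lump8 only 3 to 5 are there at a start; the rules pass over those that are not, and their reading is None.
At some moment in a run one of lump6, lump7, lump8 may be knocked a few centimetres aside while the robot is not near it.
Once in a run the grip may slacken for a moment while it holds something.
It also fails if it takes over 210 s, if anything falls off the work surface, if the arm or the gripper's body presses on something with over 40 N, if the wrist force passes 120 N, or if a joint passes its speed limit or range.

## Working session

There is one attempt and no reset: what is moved stays moved. The work goes in short steps, Python scripts to look and compute and a shell command to move; the robot and the scene stay as the last step left them, time stands still between calls to the robot, and variables do not carry over. Pictures are saved under pics/ and viewed, at most 14 in all, crops included, and the job is handed in when it is done.

```bash
ls; mkdir -p pics; cat > h.py <<'E'
import numpy as np, cv2, sys, json
from plant import manip
def snap(n,save=None):
    im,d=manip.snapshot(n)
    if save: cv2.imwrite('pics/'+save,cv2.cvtColor(im,cv2.COLOR_RGB2BGR))
    return im,d,manip.camera_info(n)
def f_of(ci): return 210/np.tan(np.radians(ci['vertical_fov'])/2)
def ray(ci,u,v):
    f=f_of(ci);M=np.array(ci['cam_to_world'])
    d=np.array([(u-ci['cx'])/f,-(v-ci['cy'])/f,-1.])
    return M[:3,3],M[:3,:3]@d
def onplane(ci,u,v,z):
    o,d=ray(ci,u,v); return o+d*(z-o[2])/d[2]
def cloud(ci,d):
    v,u=np.mgrid[0:d.shape[0],0:d.shape[1]]
    f=f_of(ci);M=np.array(ci['cam_to_world'])
    p=np.stack([(u-ci['cx'])/f*d,-(v-ci['cy'])/f*d,-d],-1)
    return p@M[:3,:3].T+M[:3,3]
E
python3 - <<'E'
from h import *
for n in('side','top'):
    im,d,ci=snap(n,n+'0.png');print(n,{k:np.round(v,4).tolist() if not isinstance(v,str) else v for k,v in ci.items()},(d==0).mean())
s=manip.observe();print({k:np.round(v,3).tolist() for k,v in s.items()})
E
```

```text
pics
side {'vertical_fov': 53.2128, 'cx': 278.4033, 'cy': 214.3622, 'cam_to_world': [[-0.9631, 0.1948, -0.1858, 0.3576], [-0.2691, -0.7112, 0.6494, 0.6909], [-0.0056, 0.6755, 0.7374, 0.8587], [0.0, 0.0, 0.0, 1.0]]} 0.004060374149659864
top {'vertical_fov': 49.1484, 'cx': 279.6033, 'cy': 211.9689, 'cam_to_world': [[-0.0715, 0.9738, -0.216, 0.2874], [-0.9974, -0.0711, 0.0097, 0.0029], [-0.0059, 0.2161, 0.9764, 1.2311], [0.0, 0.0, 0.0, 1.0]]} 0.00399234693877551
{'t': 0.1, 'joints': [1.157, 0.469, -0.049, 1.534, 0.024, 1.141, -0.082], 'qvel': [-0.002, -0.002, -0.0, -0.002, 0.0, 0.0, -0.001], 'tau': [0.0, -50.917, -0.081, -23.683, -0.061, 0.034, 0.0], 'eef_pos': [0.253, -0.625, 0.222], 'tool_rot': [[0.927, 0.375, -0.001], [0.375, -0.927, 0.002], [-0.0, -0.002, -1.0]], 'contact_force': [-0.223, -0.013, 0.218], 'moment': [-0.072, 0.02, -0.017], 'grasp_force': 0.0, 'opening': 0.087}
```

View pics/top0.png

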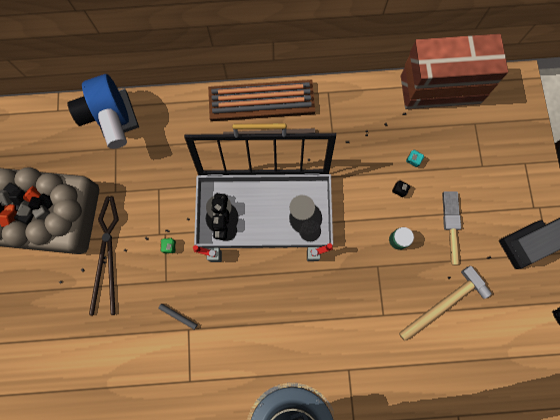

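View pics/side0.png

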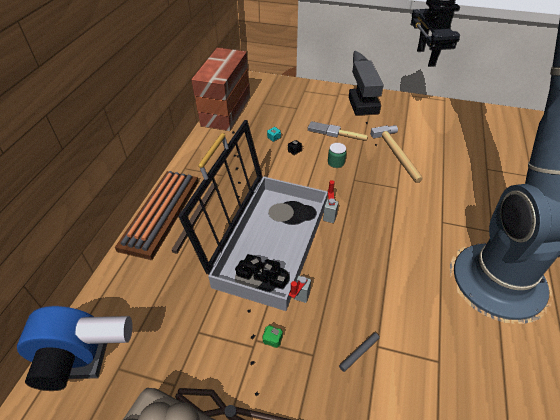

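The top view shows the tray at about (197-331, 175-247) with the heap at its left end (220,216), the open lid, and red knobs at (196,248) and (330,247). There is one black stray at (401,188), with turquoise (416,158) and green (167,245) decoys. The side view shows a tan disc with a dark patch on the tray floor near (282,212).

```bash
python3 - <<'E'
from h import *
im,d,ci=snap('top');im2,d2,ci2=snap('side')
c=cv2.cvtColor(im,cv2.COLOR_RGB2BGR)
cv2.imwrite('pics/crop_top.png',cv2.resize(c[165:270,185:345],None,fx=5,fy=5,interpolation=cv2.INTER_CUBIC))
c2=cv2.cvtColor(im2,cv2.COLOR_RGB2BGR)
cv2.imwrite('pics/crop_side.png',cv2.resize(c2[165:315,195:355],None,fx=4,fy=4,interpolation=cv2.INTER_CUBIC)) 
for n,I,D,C in(('top',im,d,ci),('side',im2,d2,ci2)):
    P=cloud(C,D);h=cv2.cvtColor(I,cv2.COLOR_RGB2HSV).astype(int)
    reg=(P[...,0]>.4)&(P[...,0]<.9)&(abs(P[...,1])<.5)
    red=((h[...,0]<8)|(h[...,0]>172))&(h[...,1]>180)&(h[...,2]>100)&reg
    dark=(h[...,2]<55)&(P[...,2]>.012)&(P[...,2]<.09)&reg
    rim=(h[...,1]<60)&(h[...,2]>60)&(abs(P[...,2]-.05)<.004)&reg
    bar=(h[...,0]>15)&(h[...,0]<30)&(h[...,1]>120)&(P[...,2]>.2)&(P[...,0]>.4)
    for nm,m in(('red',red),('dark',dark),('bar',bar)):
        k,l,st,ce=cv2.connectedComponentsWithStats(m.astype(np.uint8))
        for i in range(1,k):
            if st[i,4]>8:
                q=P[l==i];print(n,nm,st[i,4],ce[i].round(),'mean',q.mean(0).round(4),'min',q.min(0).round(3),'max',q.max(0).round(3))
    q=P[rim];r=cv2.minAreaRect(q[:,:2].astype(np.float32)*1000);print(n,'rim',len(q),r)
    # disc
    m=(h[...,1]>20)&(P[...,2]<.1)
print('disc',cloud(ci,d)[200:232:6,304].round(3).tolist(),im[208,304],im[222,304],im[220,265])
E
```

```text
top red 80 [324. 249.] mean [ 0.4406 -0.114   0.073 ] min [ 0.431 -0.133  0.001] max [ 0.448 -0.097  0.107]
top red 22 [195. 248.] mean [0.4621 0.2081 0.0982] min [0.458 0.202 0.065] max [0.467 0.217 0.107]
top red 49 [204. 251.] mean [0.4566 0.1906 0.0674] min [0.449 0.178 0.061] max [0.465 0.206 0.071]
top dark 16 [305.  94.] mean [ 0.8925 -0.1069  0.0255] min [ 0.883 -0.118  0.018] max [ 0.898 -0.093  0.035]
top dark 410 [429. 100.] mean [ 0.8362 -0.4462  0.0512] min [ 0.833 -0.5    0.012] max [ 0.84 -0.39  0.09]
top dark 290 [127. 116.] mean [0.8566 0.3964 0.0395] min [0.82  0.374 0.012] max [0.9   0.418 0.09 ]
top dark 11 [215.  99.] mean [0.8947 0.1515 0.0255] min [0.893 0.145 0.018] max [0.896 0.159 0.032]
top dark 20 [308. 100.] mean [ 0.875  -0.1136  0.0241] min [ 0.866 -0.128  0.017] max [ 0.881 -0.102  0.036]
top dark 153 [262. 109.] mean [0.855  0.0199 0.0245] min [ 0.852 -0.121  0.016] max [0.859 0.157 0.033]
top dark 42 [ 89. 120.] mean [0.8314 0.4855 0.0823] min [0.826 0.471 0.07 ] max [0.837 0.5   0.09 ]
top dark 9 [250. 116.] mean [0.8407 0.0552 0.0139] min [0.838 0.
[... 6006 characters left out ...]
n [ 1.3408 -0.1357  0.2547] min [ 1.338 -0.142  0.245] max [ 1.343 -0.13   0.263]
side bar 10 [34. 88.] mean [ 1.3395 -0.1704  0.2111] min [ 1.336 -0.176  0.206] max [ 1.342 -0.157  0.215]
side bar 12 [ 2. 94.] mean [ 1.3393 -0.0656  0.256 ] min [ 1.338 -0.075  0.251] max [ 1.341 -0.056  0.26 ]
side bar 219 [211. 150.] mean [0.698  0.0323 0.2757] min [ 0.69  -0.032  0.269] max [0.709 0.087 0.28 ]
side rim 983 ((599.3735961914062, -117.76309204101562), (357.0169677734375, 721.08154296875), 20.945262908935547)
disc [[0.587, -0.079, 0.006], [0.57, -0.077, 0.009], [0.553, -0.076, 0.006], [0.536, -0.074, 0.009], [0.52, -0.073, 0.006], [0.504, -0.072, 0.005]] [123 117 108] [41 38 39] [166 164 167]
```

View pics/crop_top.png

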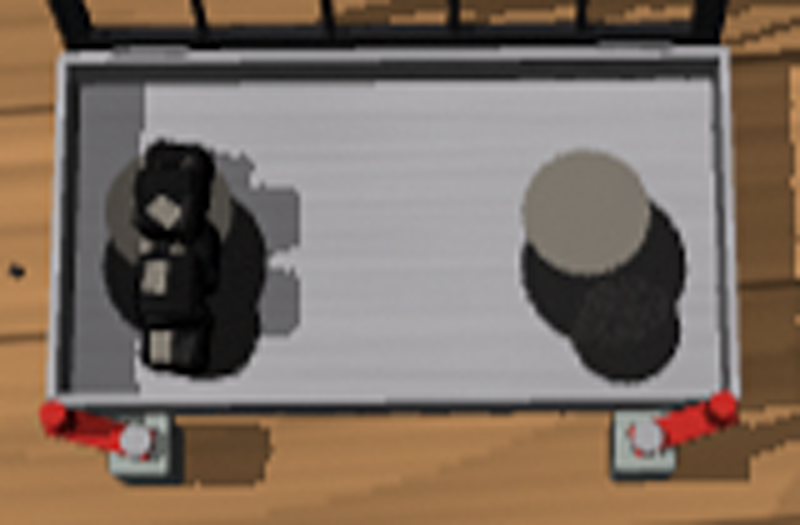

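View pics/crop_side.png

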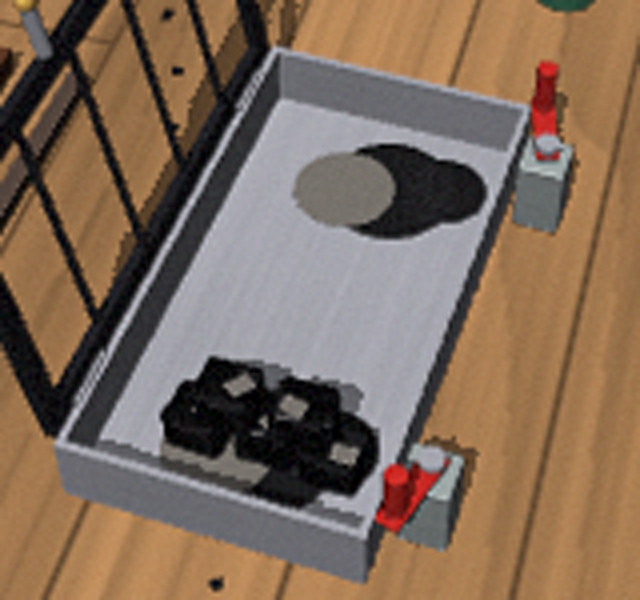

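The crops show the discs are flat stains on the floor. The heap is a row of dark lumps at the left end with pale top patches, and both buttons are near their start angles.

```bash
cat >> h.py <<'E'
def heights(res=.004,x=(.47,.64),y=(.0,.21)):
    H={}
    for n in('top','side'):
        im,d,ci=snap(n);P=cloud(ci,d)
        for p in P.reshape(-1,3):
            if x[0]<p[0]<x[1] and y[0]<p[1]<y[1]:
                k=(int((p[0]-x[0])/res),int((p[1]-y[0])/res));H.setdefault(k,[]).append(p[2])
    nx=int((x[1]-x[0])/res);ny=int((y[1]-y[0])/res)
    for i in range(nx-1,-1,-1):
        print('%.3f'%(x[0]+(i+.5)*res),' '.join('%2d'%round(1000*max(H[(i,j)])) if (i,j) in H else ' .' for j in range(ny-1,-1,-1)))
E
python3 - <<'E'
from h import *
for n in('top','side'):
    im,d,ci=snap(n);P=cloud(ci,d);h=cv2.cvtColor(im,cv2.COLOR_RGB2HSV).astype(int)
    m=(h[...,1]<60)&(h[...,2]>110)&(abs(P[...,2]-.05)<.005)&(P[...,0]>.45)&(P[...,0]<.68)&(abs(P[...,1]-.03)<.22)
    k,l,st,ce=cv2.connectedComponentsWithStats(m.astype(np.uint8))
    q=P[m];print(n,len(q),cv2.minAreaRect(q[:,:2].astype(np.float32)*1000),np.median(q[:,2]))
    # ray-plane for same
    vv,uu=np.nonzero(m);w=np.array([onplane(ci,u,v,.05) for u,v in zip(uu,vv)]);print(cv2.minAreaRect(w[:,:2].astype(np.float32)*1000))
    m=(h[...,1]<60)&(h[...,2]>90)&(P[...,2]<.009)&(P[...,2]>.002)&(P[...,0]>.47)&(P[...,0]<.65)&(abs(P[...,1]-.03)<.185)
    q=P[m];print('floor z',np.median(q[:,2]))
    m=(abs(P[...,2]-.0)<.004)&(P[...,0]>.3)&(P[...,0]<.43)&(abs(P[...,1])<.2);print('bench z',np.median(P[m][:,2]))
print('heap rows x desc, cols y desc .202->.11');heights(y=(.11,.202))
print('stray');heights(x=(.565,.63),y=(-.38,-.30))
E
```

```text
top 797 ((554.6204833984375, 34.758514404296875), (360.6527099609375, 201.37582397460938), 86.25859832763672) 0.05107962804778321
((554.816162109375, 34.29881286621094), (360.02154541015625, 200.31536865234375), 86.32142639160156)
floor z 0.006132042781894165
bench z 0.0010477791673999537
side 791 ((548.977783203125, 34.833984375), (364.40185546875, 214.959228515625), 86.63150024414062) 0.050977968289954156
((549.4989624023438, 36.2352294921875), (364.8533630371094, 216.56983947753906), 86.40312194824219)
floor z 0.006122022198591925
bench z 0.0011039969854816922
heap rows x desc, cols y desc .202->.11
0.636 11  5 11  9  8 11 11  7  9  7  8  9  7  8  8  8  7  7  7  8 10 12 10
0.632 12  6  4 10 10  8 10 10  9  8  8  9  7  5 13  7  8  7 10  9  4  8  9
0.628  7  8  9  6  7  6 11  8  9 11 10 11  9  8 10  7  6  9  7  6  7  7  8
0.624  5  6 10  8  7  8  9  8  8  9  7  5  6 10  . 10  7  7  6  8  6 10  9
0.620  6  8  7  8  7  7 10 11  8  7 33 35  .  .  .  . 12 10 10  9  5  8  7
0.616  6 11  3 10 10  7  9 11  8 35 35 37 36 40 34 38 38  9  7 12  4  9  5
0.612  8  8  6  8 13  9 10 11 32 38 41 4
[... 3021 characters left out ...]
6 36 26 33 34 34 36 34 32 30  .  .  2  0
0.603  2  3  1  3  3 33 36 34 38 35 29 35 38 33 33 32 31  .  0  3
0.599  2  5  3  3 34 34 36 37 34 34 34 35 40 34 36 31  .  5  .  2
0.595  4  4  3  1 23 29 34 34 32 39 36 37 36 35 35 31 25  1  6  1
0.591  5  3  2  6  4 36 33 34 39 33 36 32 33 32 32  .  4  2 -2  3
0.587  2  1  2  1  4 27 22 33 36 37 36 36 35 36 32  .  1  5  5  4
0.583  2  3  3  7  4  8  3 22 36 31 32 35 35 33  2  2  3  3  2  5
0.579  8  2  3  5  4  4  2  4  1 33 32 31 32 30  5  3  5  4  4  5
0.575  6  4  3  4  4  4  1  3  6  4 28 26 24  7  2  1  4  2  1  0
0.571  1  5  5  6  4  5  3  5  4  3  5  1  2  4  3  4  2  4  1  4
0.567  2  2  4  4  6  2  2  3  7  3  7  3  5  3  2  4  4  1  3  3
```

```bash
cat >> h.py <<'E'
C=np.array([.5548,.0345]);YAW=np.radians(-3.68)
R=np.array([[np.cos(YAW),-np.sin(YAW)],[np.sin(YAW),np.cos(YAW)]])
def t2w(x,y): return C+R@[x,y]
def w2t(p): return R.T@(np.array(p)[:2]-C)
def go(w,z,yaw=None):
    """units in CURRENT tool axes to reach world w,z ; turn units about tool z to reach yaw(deg of tool x)"""
    s=manip.observe();T=np.array(s['tool_rot']);p=np.array(s['eef_pos'])
    d=T.T@(np.array([w[0],w[1],z])-p)/.04
    y0=np.degrees(np.arctan2(T[1,0],T[0,0]))
    print('t %.1f'%s['t'],'pos',p.round(4),'yaw %.1f'%y0,'tray',w2t(p).round(4),'zaxis',T[:,2].round(3),'shift',d.round(2),'turnz', None if yaw is None else round(-(yaw-y0)/5,2))
def lumps():
    """lumps by colour+height in both views: rect in world"""
    for n in('top','side'):
        im,d,ci=snap(n);P=cloud(ci,d);v=im.max(-1).astype(int);ch=v-im.min(-1)
        for zl,zh in((.058,.082),(.026,.048)):
            m=(P[...,2]>zl)&(P[...,2]<zh)&(((P[...,0]>.485)&(P[...,0]<.635)&(abs(P[...,1]-.035)<.165))|((v<60)&(P[...,0]>.4)&(P[...,0]<.72)&(P[...,1]<-.16)&(P[...,1]>-.5))|((v<60)&(P[...,0]>.4)&(P[...,0]<.72)&(P[...,1]>.24)&(P[...,1]<.42)))
            m=cv2.morphologyEx(m.astype(np.uint8),cv2.MORPH_CLOSE,np.ones((2,2)))
            k,l,st,ce=cv2.connectedComponentsWithStats(m)
            for i in range(1,k):
                if st[i,4]>25:
                    q=P[l==i];r=cv2.minAreaRect(q[:,:2].astype(np.float32)*1000)
                    print(n,st[i,4],'w',np.round(r[0],0)/1000,'size',np.round(r[1]),'ang %.0f'%r[2],'ztop %.3f'%np.percentile(q[:,2],80),'tray',(w2t(np.array(r[0])/1000)*1000).round())
E
python3 - <<'E'
from h import *
lumps()
go([.597,-.342],.10,-3.7)
im,d,ci=snap('top');P=cloud(ci,d);h=cv2.cvtColor(im,cv2.COLOR_RGB2HSV).astype(int)
m=((h[...,0]>35)&(h[...,0]<100)&(h[...,1]>90)&(P[...,0]<.75))
k,l,st,ce=cv2.connectedComponentsWithStats(m.astype(np.uint8))
for i in range(1,k):
    if st[i,4]>15:q=P[l==i];print(ce[i].round(),q.min(0).round(3),q.max(0).round(3))
E
```

```text
top 195 w [0.437 0.089] size [342.  42.] ang 23 ztop 0.072 tray [-121.   47.]
top 195 w [0.413 0.09 ] size [302.  42.] ang 27 ztop 0.072 tray [-146.   46.]
top 128 w [ 0.458 -0.178] size [ 40. 495.] ang 39 ztop 0.035 tray [ -83. -218.]
top 62 w [0.45  0.083] size [362.  31.] ang 21 ztop 0.040 tray [-107.   42.]
top 65 w [0.552 0.138] size [30. 35.] ang 31 ztop 0.039 tray [-10. 103.]
top 124 w [0.51  0.152] size [32. 33.] ang 83 ztop 0.039 tray [-53. 114.]
top 35 w [ 0.445 -0.313] size [52. 18.] ang 51 ztop 0.047 tray [ -87. -354.]
side 227 w [0.572 0.134] size [74. 34.] ang 81 ztop 0.070 tray [ 11. 100.]
side 233 w [0.46 0.4 ] size [ 39. 615.] ang 16 ztop 0.070 tray [-119.  359.]
side 80 w [ 0.589 -0.347] size [59. 28.] ang 52 ztop 0.033 tray [  58. -379.]
side 385 w [0.554 0.156] size [123.  47.] ang 5 ztop 0.038 tray [ -9. 121.]
t 0.6 pos [ 0.2534 -0.6256  0.2226] yaw 22.0 tray [-0.2584 -0.6781] zaxis [ 0. -0. -1.] shift [10.62 -3.35  3.06] turnz 5.15
[415. 158.] [ 0.287 -0.417 -0.002] [0.7   0.003 1.231]
[395. 242.] [ 0.433 -0.325  0.012] [ 0.474 -0.295  0.055]
[168. 245.] [ 0.287  0.003 -0.003] [0.505 0.317 1.231]
```

```bash
sed -i 's/q=P\[l==i\];r=cv2/q=P[(l==i)\&(d>0)];q=q[(q[:,2]>zl)\&(q[:,2]<zh)];r=cv2/' h.py
python3 - <<'E'
from h import *
lumps()
im,d,ci=snap('top');P=cloud(ci,d)
m=(P[...,2]>.024)&(P[...,2]<.045)&(np.abs(P[...,0]-.6)<.1)&(P[...,1]<-.28)&(P[...,1]>-.46)&(d>0)
k,l,st,ce=cv2.connectedComponentsWithStats(m.astype(np.uint8))
for i in range(1,k):
    if st[i,4]>25:
        r=cv2.minAreaRect(P[l==i][:,:2].astype(np.float32)*1000);print('bench',ce[i].round(),im[int(ce[i][1]),int(ce[i][0])],np.round(r[0]),np.round(r[1]),r[2])
E
```

```text
top 194 w [0.577 0.148] size [31. 36.] ang 88 ztop 0.072 tray [ 15. 114.]
top 192 w [0.53 0.15] size [34. 32.] ang 2 ztop 0.072 tray [-32. 114.]
top 130 w [ 0.596 -0.344] size [35. 31.] ang 58 ztop 0.035 tray [  65. -375.]
top 62 w [0.609 0.145] size [32. 13.] ang 72 ztop 0.040 tray [ 47. 114.]
top 62 w [0.551 0.138] size [27. 30.] ang 26 ztop 0.038 tray [-10. 103.]
top 121 w [0.504 0.152] size [32. 21.] ang 88 ztop 0.039 tray [-58. 114.]
top 42 w [ 0.446 -0.306] size [43. 12.] ang 39 ztop 0.043 tray [ -86. -347.]
side 220 w [0.575 0.154] size [33. 33.] ang 80 ztop 0.070 tray [ 13. 120.]
side 229 w [0.529 0.156] size [33. 34.] ang 88 ztop 0.071 tray [-33. 119.]
side 78 w [ 0.593 -0.338] size [36. 27.] ang 46 ztop 0.034 tray [  62. -369.]
side 379 w [0.554 0.155] size [ 33. 121.] ang 87 ztop 0.039 tray [ -9. 121.]
bench [415. 157.] [120 111 101] [ 682. -392.] [38. 35.] 50.341251373291016
bench [401. 187.] [7 6 8] [ 598. -344.] [38. 37.] 54.538482666015625
```

```bash

python3 -m pendant '[[[0.76,-0.24,0,0,0,0,60],[0.76,-0.24,0,0,0,0,60],[0.76,-0.24,0,0,0,0,60],[0.76,-0.24,0,0,0,0,60],[0.76,-0.24,0,0,0,0,60],[0.76,-0.24,0,0,0,0,60],[0.76,-0.24,0,0,0,0,60],[0.76,-0.24,0,0,0,0,60],[0.76,-0.24,0,0,0,0,60],[0.76,-0.24,0,0,0,0,60]]]' 8
python3 -m pendant '[[[0.76,-0.24,0,0,0,0,60],[0.76,-0.24,0,0,0,0,60],[0.76,-0.24,0,0,0,0,60],[0.74,-0.24,0,0,0,0,60],[0,0,0.4,0,0,1,60],[0,0,0.4,0,0,1,60],[0,0,0.4,0,0,1,60],[0,0,0.4,0,0,1,60],[0,0,0.4,0,0,1,60],[0,0,0.4,0,0,1,60]]]'
python3 -m pendant '[[[0,0,0.4,0,0,1,60],[0,0,0.3,0,0,1,60],[0,0,0,0,0,1,60],[0,0,0,0,0,1,60],[0,0,0,0,0,1,60],[0,0,0,0,0,0.4,60],[0,0,0,0,0,0,60],[0,0,0,0,0,0,60],[0,0,0,0,0,0,60],[0,0,0,0,0,0,60]]]'
python3 -c "
from h import *
go([.597,-.342],.008,-35);lumps()"
```

```text
t: 1.8
eef_pos: [0.5001, -0.4217, 0.2227]
tool_rot: [[0.927, 0.375, 0.0], [0.375, -0.927, -0.0], [0.0, 0.0, -1.0]]
contact_force: [0.6, -0.2, -0.7]
opening: 0.0599
grasp_force: 0.0
t: 2.8
eef_pos: [0.5968, -0.3416, 0.126]
tool_rot: [[0.99, -0.142, 0.0], [-0.142, -0.99, -0.0], [0.0, 0.0, -1.0]]
contact_force: [0.3, 0.2, 0.3]
opening: 0.06
grasp_force: 0.0
t: 3.8
eef_pos: [0.5967, -0.3417, 0.0986]
tool_rot: [[0.82, -0.573, 0.0], [-0.573, -0.82, 0.0], [0.0, -0.0, -1.0]]
contact_force: [0.1, -0.4, -1.2]
opening: 0.0597
grasp_force: 0.0
t 3.8 pos [ 0.5967 -0.3417  0.0986] yaw -34.9 tray [ 0.0659 -0.3727] zaxis [ 0.  0. -1.] shift [0.01 0.   2.27] turnz 0.01
top 198 w [0.577 0.149] size [33. 35.] ang 86 ztop 0.072 tray [ 15. 116.]
top 194 w [0.53 0.15] size [32. 35.] ang 90 ztop 0.071 tray [-32. 113.]
top 129 w [ 0.595 -0.344] size [34. 30.] ang 57 ztop 0.035 tray [  64. -375.]
top 62 w [0.608 0.144] size [32. 14.] ang 68 ztop 0.040 tray [ 46. 113.]
top 64 w [0.551 0.139] size [29. 32.] ang 24 ztop 0.038 tray [-10. 104.]
top 122 w [0.505 0.152] size [31. 21.] ang 87 ztop 0.039 tray [-58. 114.]
side 221 w [0.576 0.153] size [33. 34.] ang 84 ztop 0.070 tray [ 14. 120.]
side 228 w [0.529 0.155] size [33. 33.] ang 87 ztop 0.071 tray [-34. 119.]
side 75 w [ 0.595 -0.338] size [35. 25.] ang 52 ztop 0.033 tray [  64. -369.]
side 374 w [0.554 0.156] size [ 33. 121.] ang 88 ztop 0.038 tray [ -9. 121.]
```

Motion is accurate. Next: descend, grip at 8 N and lift the stray.

```bash

python3 -m pendant '[[[0,0,0.5,0,0,0,60],[0,0,0.5,0,0,0,60],[0,0,0.5,0,0,0,60],[0,0,0.4,0,0,0,60],[0,0,0.3,0,0,0,60],[0,0,0,0,0,0,60],[0,0,0,0,0,0,20],[0,0,0,0,0,0,20],[0,0,0,0,0,0,20],[0,0,0,0,0,0,20]]]' 8
python3 -m pendant '[[[0,0,0,0,0,0,20],[0,0,0,0,0,0,20],[0,0,-0.4,0,0,0,20],[0,0,-0.5,0,0,0,20],[0,0,-0.5,0,0,0,20],[0,0,-0.5,0,0,0,20],[0,0,-0.5,0,0,0,20],[0,0,0,0,0,0,20],[0,0,0,0,0,0,20],[0,0,0,0,0,0,20]]]'
python3 -m pendant '[[[0,0,0,0,0,-1,20],[0,0,0,0,0,-1,20],[0,0,0,0,0,-1,20],[0,0,0,0,0,-1,20],[0,0,0,0,0,-1,20],[0,0,0,0,0,-1,20],[0,0,0,0,0,-0.25,20],[0,0,0,0,0,0,20],[0,0,0,0,0,0,20],[0,0,0,0,0,0,20]]]'
python3 -c "
from h import *
go(t2w(.04,-.115),.10,-3.7)"
```

```text
t: 4.9
eef_pos: [0.5973, -0.342, 0.0116]
tool_rot: [[0.82, -0.573, 0.002], [-0.573, -0.82, -0.001], [0.002, -0.0, -1.0]]
contact_force: [-0.5, 1.2, 1.7]
opening: 0.0404
grasp_force: 7.9
t: 5.9
eef_pos: [0.5958, -0.341, 0.1053]
tool_rot: [[0.82, -0.573, -0.002], [-0.573, -0.82, 0.001], [-0.002, 0.0, -1.0]]
contact_force: [-1.1, 0.2, -1.4]
opening: 0.0404
grasp_force: 7.9
t: 6.9
eef_pos: [0.5966, -0.3415, 0.1063]
tool_rot: [[0.998, -0.065, -0.0], [-0.065, -0.998, -0.0], [-0.0, 0.0, -1.0]]
contact_force: [-0.0, 0.3, 0.2]
opening: 0.0401
grasp_force: 7.9
t 6.9 pos [ 0.5966 -0.3415  0.1063] yaw -3.7 tray [ 0.0659 -0.3726] zaxis [-0. -0. -1.] shift [-0.65 -6.44  0.16] turnz -0.01
```

```bash

python3 -m pendant '[[[-0.07,-0.72,0,0,0,0,20],[-0.07,-0.72,0,0,0,0,20],[-0.07,-0.72,0,0,0,0,20],[-0.07,-0.72,0,0,0,0,20],[-0.07,-0.72,0,0,0,0,20],[-0.07,-0.71,0,0,0,0,20],[-0.07,-0.71,0,0,0,0,20],[-0.07,-0.71,0,0,0,0,20],[-0.09,-0.71,0,0,0,0,20],[0,0,0,0,0,0,20]]]' 8
python3 -m pendant '[[[0,0,0,0,0,0,20],[0,0,0.4,0,0,0,20],[0,0,0.5,0,0,0,20],[0,0,0.5,0,0,0,20],[0,0,0.4,0,0,0,20],[0,0,0.2,0,0,0,20],[0,0,0.12,0,0,0,20],[0,0,0.1,0,0,0,20],[0,0,0,0,0,0,20],[0,0,0,0,0,0,20]]]'
python3 -m pendant '[[[0,0,0,0,0,0,60],[0,0,0,0,0,0,60],[0,0,0,0,0,0,60],[0,0,0,0,0,0,60],[0,0,-0.4,0,0,0,60],[0,0,-0.5,0,0,0,60],[0,0,-0.5,0,0,0,60],[0,0,-0.5,0,0,0,60],[0,0,-0.5,0,0,0,60],[0,0,0,0,0,0,60]]]'
python3 -c "
from h import *
lumps()
go([.577,.151],.05,-3.7)"
```

```text
t: 7.9
eef_pos: [0.5875, -0.0769, 0.1068]
tool_rot: [[0.998, -0.057, 0.0], [-0.057, -0.998, 0.003], [-0.0, -0.003, -1.0]]
contact_force: [0.7, 0.4, -0.9]
opening: 0.0405
grasp_force: 7.9
t: 8.9
eef_pos: [0.5879, -0.083, 0.0184]
tool_rot: [[0.998, -0.065, 0.001], [-0.065, -0.998, -0.0], [0.001, 0.0, -1.0]]
contact_force: [0.0, -0.1, 0.3]
opening: 0.0405
grasp_force: 7.9
t: 9.9
eef_pos: [0.5895, -0.083, 0.1167]
tool_rot: [[0.998, -0.065, 0.006], [-0.065, -0.998, -0.001], [0.006, 0.0, -1.0]]
contact_force: [-0.3, 0.2, -0.3]
opening: 0.0598
grasp_force: 0.0
top 196 w [0.577 0.149] size [34. 33.] ang 0 ztop 0.072 tray [ 14. 116.]
top 197 w [0.53 0.15] size [32. 35.] ang 90 ztop 0.071 tray [-32. 114.]
top 62 w [0.609 0.145] size [32. 13.] ang 67 ztop 0.039 tray [ 47. 113.]
top 29 w [ 0.585 -0.068] size [22.  5.] ang 3 ztop 0.039 tray [  37. -100.]
top 65 w [0.551 0.138] size [28. 30.] ang 25 ztop 0.039 tray [-10. 103.]
top 124 w [0.504 0.152] size [32. 22.] ang 87 ztop 0.040 tray [-59. 114.]
side 223 w [0.576 0.153] size [34. 35.] ang 86 ztop 0.070 tray [ 13. 120.]
side 228 w [0.529 0.156] size [34. 31.] ang 1 ztop 0.070 tray [-34. 119.]
side 153 w [ 0.587 -0.078] size [35. 29.] ang 84 ztop 0.038 tray [  39. -111.]
side 385 w [0.554 0.155] size [ 32. 122.] ang 87 ztop 0.038 tray [ -9. 121.]
t 10.0 pos [ 0.5873 -0.0829  0.1138] yaw -3.7 tray [ 0.04  -0.115] zaxis [ 0. -0. -1.] shift [-0.64 -5.82  1.59] turnz -0.0
```

```bash

python3 -m pendant '[[[-0.07,-0.65,0,0,0,0,60],[-0.07,-0.65,0,0,0,0,60],[-0.07,-0.65,0,0,0,0,60],[-0.07,-0.65,0,0,0,0,60],[-0.07,-0.65,0,0,0,0,60],[-0.07,-0.65,0,0,0,0,60],[-0.07,-0.64,0,0,0,0,60],[-0.07,-0.64,0,0,0,0,60],[-0.08,-0.64,0,0,0,0,60],[0,0,0,0,0,0,60]]]' 8
python3 -m pendant '[[[0,0,0,0,0,0,60],[0,0,0.4,0,0,0,60],[0,0,0.5,0,0,0,60],[0,0,0.5,0,0,0,60],[0,0,0.35,0,0,0,60],[0,0,0,0,0,0,60],[0,0,0,0,0,0,20],[0,0,0,0,0,0,20],[0,0,0,0,0,0,20],[0,0,0,0,0,0,20]]]'
python3 -m pendant '[[[0,0,0,0,0,0,20],[0,0,0,0,0,0,20],[0,0,-0.2,0,0,0,20],[0,0,-0.4,0,0,0,20],[0,0,-0.5,0,0,0,20],[0,0,-0.5,0,0,0,20],[0,0,0,0,0,0,20],[0,0,0,0,0,0,20],[0,0,0,0,0,0,20],[0,0,0,0,0,0,20]]]'
python3 -c "
from h import *
go(t2w(.04,.0),.015,-3.7)"
```

```text
t: 11.0
eef_pos: [0.5751, 0.1561, 0.1123]
tool_rot: [[0.998, -0.058, -0.003], [-0.058, -0.998, 0.002], [-0.003, -0.002, -1.0]]
contact_force: [-0.0, 0.4, 0.6]
opening: 0.0603
grasp_force: 0.0
t: 12.0
eef_pos: [0.5774, 0.1512, 0.0445]
tool_rot: [[0.998, -0.064, 0.001], [-0.064, -0.998, 0.0], [0.001, -0.0, -1.0]]
contact_force: [0.4, -0.1, 1.8]
opening: 0.0361
grasp_force: 8.8
t: 13.0
eef_pos: [0.5761, 0.1508, 0.1065]
tool_rot: [[0.998, -0.065, -0.002], [-0.065, -0.998, -0.001], [-0.002, 0.001, -1.0]]
contact_force: [0.4, 0.2, -0.5]
opening: 0.036
grasp_force: 8.0
t 13.0 pos [0.5761 0.1508 0.1065] yaw -3.7 tray [0.0138 0.1175] zaxis [-0.002 -0.001 -1.   ] shift [0.66 2.93 2.29] turnz 0.0
```

```bash

python3 -m pendant '[[[0.13,0.59,0,0,0,0,20],[0.13,0.59,0,0,0,0,20],[0.13,0.59,0,0,0,0,20],[0.13,0.59,0,0,0,0,20],[0.13,0.58,0,0,0,0,20],[0,0,0,0,0,0,20],[0,0,0,0,0,0,20],[0,0,0.4,0,0,0,20],[0,0,0.5,0,0,0,20],[0,0,0.5,0,0,0,20]]]' 8
python3 -m pendant '[[[0,0,0.4,0,0,0,20],[0,0,0.2,0,0,0,20],[0,0,0.15,0,0,0,20],[0,0,0.1,0,0,0,20],[0,0,0,0,0,0,20],[0,0,0,0,0,0,20],[0,0,0,0,0,0,60],[0,0,0,0,0,0,60],[0,0,0,0,0,0,60],[0,0,0,0,0,0,60]]]'
python3 -m pendant '[[[0,0,0,0,0,0,60],[0,0,-0.4,0,0,0,60],[0,0,-0.5,0,0,0,60],[0,0,-0.5,0,0,0,60],[0,0,-0.5,0,0,0,60],[0,0,-0.5,0,0,0,60],[0,0,0,0,0,0,60],[0,0,0,0,0,0,60],[0,0,0,0,0,0,60],[0,0,0,0,0,0,60]]]'
python3 -c "
from h import *
lumps()
go([.530,.153],.045,-3.7)"
```

```text
t: 14.0
eef_pos: [0.5951, 0.0343, 0.0511]
tool_rot: [[0.998, -0.062, 0.0], [-0.062, -0.998, 0.001], [0.0, -0.001, -1.0]]
contact_force: [1.0, 0.4, -0.1]
opening: 0.0362
grasp_force: 8.0
t: 15.0
eef_pos: [0.5954, 0.032, 0.018]
tool_rot: [[0.998, -0.065, 0.0], [-0.065, -0.998, -0.0], [0.0, -0.0, -1.0]]
contact_force: [0.1, -0.7, 0.1]
opening: 0.0572
grasp_force: 0.0
t: 16.0
eef_pos: [0.5944, 0.032, 0.1125]
tool_rot: [[0.998, -0.065, -0.002], [-0.065, -0.998, -0.0], [-0.002, 0.0, -1.0]]
contact_force: [0.5, 0.1, -0.3]
opening: 0.0598
grasp_force: 0.0
top 194 w [0.53 0.15] size [31. 35.] ang 90 ztop 0.072 tray [-32. 114.]
top 163 w [ 0.587 -0.084] size [31. 35.] ang 3 ztop 0.040 tray [  40. -116.]
top 274 w [0.578 0.147] size [80. 34.] ang 5 ztop 0.039 tray [ 15. 114.]
top 122 w [0.505 0.152] size [32. 20.] ang 86 ztop 0.039 tray [-58. 114.]
side 231 w [0.529 0.156] size [33. 33.] ang 2 ztop 0.070 tray [-34. 120.]
side 149 w [ 0.586 -0.08 ] size [36. 29.] ang 83 ztop 0.039 tray [  39. -112.]
side 174 w [0.595 0.038] size [32. 33.] ang 82 ztop 0.038 tray [40.  6.]
side 511 w [0.554 0.152] size [ 38. 122.] ang 88 ztop 0.039 tray [ -9. 118.]
t 16.1 pos [0.5947 0.032  0.1128] yaw -3.7 tray [0.04 0.  ] zaxis [-0.002 -0.    -1.   ] shift [-1.81 -2.92  1.7 ] turnz -0.0
```

```bash

python3 -m pendant '[[[-0.36,-0.58,0,0,0,0,60],[-0.36,-0.58,0,0,0,0,60],[-0.36,-0.58,0,0,0,0,60],[-0.36,-0.59,0,0,0,0,60],[-0.37,-0.59,0,0,0,0,60],[0,0,0,0,0,0,60],[0,0,0,0,0,0,60],[0,0,0.4,0,0,0,60],[0,0,0.5,0,0,0,60],[0,0,0.5,0,0,0,60]]]' 8
python3 -m pendant '[[[0,0,0.32,0,0,0,60],[0,0,0,0,0,0,60],[0,0,0,0,0,0,60],[0,0,0,0,0,0,20],[0,0,0,0,0,0,20],[0,0,0,0,0,0,20],[0,0,0,0,0,0,20],[0,0,0,0,0,0,20],[0,0,0,0,0,0,20],[0,0,0,0,0,0,20]]]'
python3 -m pendant '[[[0,0,-0.2,0,0,0,20],[0,0,-0.4,0,0,0,20],[0,0,-0.5,0,0,0,20],[0,0,-0.5,0,0,0,20],[0,0,0,0,0,0,20],[0,0,0,0,0,0,20],[0,0,0,0,0,0,20],[0,0,0,0,0,0,20],[0,0,0,0,0,0,20],[0,0,0,0,0,0,20]]]'
python3 -c "
from h import *
go(t2w(-.04,.0),.015,-3.7)"
```

```text
t: 17.1
eef_pos: [0.5316, 0.1515, 0.0572]
tool_rot: [[0.998, -0.067, 0.001], [-0.067, -0.998, -0.001], [0.001, 0.001, -1.0]]
contact_force: [-0.9, -0.6, -0.6]
opening: 0.0601
grasp_force: 0.0
t: 18.1
eef_pos: [0.5308, 0.1534, 0.0454]
tool_rot: [[0.998, -0.065, 0.001], [-0.065, -0.998, 0.0], [0.001, -0.0, -1.0]]
contact_force: [-1.2, -1.1, 5.1]
opening: 0.0359
grasp_force: 8.0
t: 19.1
eef_pos: [0.5303, 0.1532, 0.1084]
tool_rot: [[0.998, -0.065, -0.001], [-0.065, -0.998, -0.0], [-0.001, 0.0, -1.0]]
contact_force: [0.3, 1.0, -0.1]
opening: 0.0358
grasp_force: 8.0
t 19.1 pos [0.5303 0.1532 0.1084] yaw -3.7 tray [-0.0321  0.1169] zaxis [-0.001 -0.    -1.   ] shift [-0.2   2.92  2.34] turnz 0.0
```

```bash

python3 -m pendant '[[[-0.04,0.59,0,0,0,0,20],[-0.04,0.59,0,0,0,0,20],[-0.04,0.58,0,0,0,0,20],[-0.04,0.58,0,0,0,0,20],[-0.04,0.58,0,0,0,0,20],[0,0,0,0,0,0,20],[0,0,0,0,0,0,20],[0,0,0.4,0,0,0,20],[0,0,0.5,0,0,0,20],[0,0,0.5,0,0,0,20]]]' 8
python3 -m pendant '[[[0,0,0.4,0,0,0,20],[0,0,0.2,0,0,0,20],[0,0,0.15,0,0,0,20],[0,0,0.1,0,0,0,20],[0,0,0,0,0,0,20],[0,0,0,0,0,0,20],[0,0,0,0,0,0,60],[0,0,0,0,0,0,60],[0,0,0,0,0,0,60],[0,0,0,0,0,0,60]]]'
python3 -m pendant '[[[0,0,0,0,0,0,60],[0,0,-0.4,0,0,0,60],[0,0,-0.5,0,0,0,60],[0,0,-0.5,0,0,0,60],[0,0,-0.5,0,0,0,60],[0,0,-0.5,0,0,0,60],[0,0,0,0,0,0,60],[0,0,0,0,0,0,60],[0,0,0,0,0,0,60],[0,0,0,0,0,0,60]]]'
python3 -c "
from h import *
lumps()
go([.556,.150],.015,-3.7)
heights(y=(.11,.202))"
```

```text
t: 20.1
eef_pos: [0.5156, 0.0393, 0.0526]
tool_rot: [[0.998, -0.062, 0.001], [-0.062, -0.998, 0.001], [0.001, -0.001, -1.0]]
contact_force: [-0.9, -0.7, -0.4]
opening: 0.0358
grasp_force: 8.0
t: 21.1
eef_pos: [0.5151, 0.0372, 0.0191]
tool_rot: [[0.998, -0.065, 0.0], [-0.065, -0.998, -0.0], [0.0, -0.0, -1.0]]
contact_force: [0.3, 0.5, -0.3]
opening: 0.0568
grasp_force: 0.0
t: 22.1
eef_pos: [0.5142, 0.0372, 0.1139]
tool_rot: [[0.998, -0.064, -0.002], [-0.064, -0.998, -0.0], [-0.002, 0.0, -1.0]]
contact_force: [-0.7, -0.2, 0.2]
opening: 0.0601
grasp_force: 0.0
top 157 w [ 0.587 -0.085] size [30. 34.] ang 2 ztop 0.039 tray [  40. -117.]
top 79 w [0.602 0.155] size [21. 41.] ang 53 ztop 0.040 tray [ 39. 123.]
top 27 w [0.555 0.159] size [ 4. 26.] ang 77 ztop 0.039 tray [ -8. 124.]
top 138 w [0.51  0.151] size [33. 32.] ang 78 ztop 0.040 tray [-52. 114.]
top 48 w [ 0.448 -0.303] size [38.  9.] ang 30 ztop 0.045 tray [ -85. -344.]
side 102 w [ 0.456 -0.303] size [49. 20.] ang 11 ztop 0.041 tray [ -77. -343.]
side 174 w [0.594 0.037] size [31. 33.] ang 80 ztop 0.038 tray [39.  5.]
side 186 w
[... 2849 characters left out ...]
13 10  8  7 38 40 39 41 40 41 40 38 40 223 231 229 230 229 231 230
0.500  9  8  6 12 10  9 11 35 38 41 38 39 39 40 40 38 228 230 228 229 229 228 230
0.496  2  6 12  8  8  8  8 26 36 37 38 37 41 41 37 37 228 230 230 230 229 231 230
0.492  8  8  6  7  6  7 12  8 10 29 10 20 29 33 34 10 228 230 231 228 229 230 229
0.488  .  .  9  8  8  6  7  6  6  9 11  7  7  8  7  9 228 230 229 230 229 227 230
0.484  .  .  .  .  .  .  .  .  .  .  .  9  .  6  .  7 12 227 229 229 232 228 230
0.480 53 52 53 53 55 54 52 51 50  . 47  . 47  .  .  .  .  .  .  .  .  .  .
0.476 52 53 53 57 54 51 51 52 57 54 54 53 54 55 52 54 49 52 51 52 54 52 51
0.472  3  2  3  2  4 -1  .  . 50 49 54 51 51 51 54 52 51 53 54 55 54 52 51
```

```bash

python3 -m pendant '[[[0.16,-0.57,0,0,0,0,60],[0.16,-0.57,0,0,0,0,60],[0.16,-0.58,0,0,0,0,60],[0.16,-0.58,0,0,0,0,60],[0.17,-0.58,0,0,0,0,60],[0,0,0,0,0,0,60],[0,0,0,0,0,0,60],[0,0,0.4,0,0,0,60],[0,0,0.5,0,0,0,60],[0,0,0.5,0,0,0,60]]]' 8
python3 -m pendant '[[[0,0,0.5,0,0,0,60],[0,0,0.4,0,0,0,60],[0,0,0.18,0,0,0,60],[0,0,0,0,0,0,60],[0,0,0,0,0,0,60],[0,0,0,0,0,0,20],[0,0,0,0,0,0,20],[0,0,0,0,0,0,20],[0,0,0,0,0,0,20],[0,0,0,0,0,0,20]]]'
python3 -m pendant '[[[0,0,0,0,0,0,20],[0,0,-0.2,0,0,0,20],[0,0,-0.3,0,0,0,20],[0,0,-0.4,0,0,0,20],[0,0,-0.5,0,0,0,20],[0,0,-0.5,0,0,0,20],[0,0,-0.5,0,0,0,20],[0,0,0,0,0,0,20],[0,0,0,0,0,0,20],[0,0,0,0,0,0,20]]]'
python3 -c "
from h import *
go(t2w(-.04,-.115),.017,-3.7)"
```

```text
t: 23.3
eef_pos: [0.5547, 0.1483, 0.0585]
tool_rot: [[0.998, -0.067, 0.0], [-0.067, -0.998, -0.001], [0.0, 0.001, -1.0]]
contact_force: [-0.7, 0.2, -0.2]
opening: 0.0601
grasp_force: 0.0
t: 24.3
eef_pos: [0.555, 0.15, 0.0161]
tool_rot: [[0.998, -0.065, 0.0], [-0.065, -0.998, -0.0], [0.0, 0.0, -1.0]]
contact_force: [-0.6, -0.6, 2.6]
opening: 0.0358
grasp_force: 8.0
t: 25.3
eef_pos: [0.554, 0.1499, 0.111]
tool_rot: [[0.998, -0.065, -0.002], [-0.065, -0.998, -0.001], [-0.002, 0.001, -1.0]]
contact_force: [-0.2, -0.0, 0.0]
opening: 0.0361
grasp_force: 8.0
t 25.3 pos [0.554  0.1499 0.111 ] yaw -3.7 tray [-0.0082  0.1151] zaxis [-0.002 -0.001 -1.   ] shift [-0.79  5.75  2.35] turnz 0.0
```

```bash

python3 -m pendant '[[[-0.1,0.72,0,0,0,0,20],[-0.1,0.72,0,0,0,0,20],[-0.1,0.72,0,0,0,0,20],[-0.1,0.72,0,0,0,0,20],[-0.1,0.72,0,0,0,0,20],[-0.1,0.72,0,0,0,0,20],[-0.1,0.72,0,0,0,0,20],[-0.1,0.71,0,0,0,0,20],[0,0,0,0,0,0,20],[0,0,0,0,0,0,20]]]' 8
python3 -m pendant '[[[0,0,0.4,0,0,0,20],[0,0,0.5,0,0,0,20],[0,0,0.5,0,0,0,20],[0,0,0.45,0,0,0,20],[0,0,0.3,0,0,0,20],[0,0,0.1,0,0,0,20],[0,0,0.1,0,0,0,20],[0,0,0,0,0,0,20],[0,0,0,0,0,0,60],[0,0,0,0,0,0,60]]]'
python3 -m pendant '[[[0,0,0,0,0,0,60],[0,0,0,0,0,0,60],[0,0,-0.4,0,0,0,60],[0,0,-0.5,0,0,0,60],[0,0,-0.5,0,0,0,60],[0,0,-0.5,0,0,0,60],[0,0,-0.8,0,0,0,60],[0,0,-0.8,0,0,0,60],[0,0,-0.8,0,0,0,60],[0,0,-0.8,0,0,0,60]]]'
python3 -m pendant '[[[-0.8,0,-0.8,0,0,0,40],[-0.8,0,-0.6,0,0,0,40],[0,0,0,0,0,0,40],[0,0,0,0,0,0,40],[0,0,0,0,0,0,40],[0,0,0,0,0,0,40],[0,0,0,0,0,0,40],[0,0,0,0,0,0,40],[0,0,0,0,0,0,40],[0,0,0,0,0,0,40]]]'
cat >> h.py <<'E'
def barpos():
    out=[]
    for n in('top','side'):
        im,d,ci=snap(n);P=cloud(ci,d);h=cv2.cvtColor(im,cv2.COLOR_RGB2HSV).astype(int)
        m=(h[...,0]>15)&(h[...,0]<30)&(h[...,1]>120)&(P[...,2]>.1)&(P[...,0]>.4)&(P[...,0]<.8)&(d>0)&(abs(P[...,1])<.12)
        q=P[m]
        if len(q)>20: print(n,'bar',len(q),q.mean(0).round(4),q.min(0).round(3),q.max(0).round(3))
E
python3 -c "
from h import *
lumps();barpos();snap('top','top1.png')
go([.698,.029],.36,-3.7)"
```

```text
t: 26.3
eef_pos: [0.5073, -0.0776, 0.1109]
tool_rot: [[0.998, -0.066, -0.002], [-0.066, -0.998, 0.0], [-0.002, -0.0, -1.0]]
contact_force: [0.0, 0.8, -0.2]
opening: 0.0357
grasp_force: 8.0
t: 27.3
eef_pos: [0.5085, -0.0774, 0.0184]
tool_rot: [[0.998, -0.065, 0.002], [-0.065, -0.998, -0.0], [0.002, 0.0, -1.0]]
contact_force: [1.1, -0.1, 0.4]
opening: 0.0449
grasp_force: 0.0
t: 28.3
eef_pos: [0.5076, -0.0773, 0.2233]
tool_rot: [[0.998, -0.065, 0.0], [-0.065, -0.998, -0.0], [0.0, 0.0, -1.0]]
contact_force: [1.3, 0.5, 0.2]
opening: 0.0603
grasp_force: 0.0
t: 29.3
eef_pos: [0.4442, -0.0732, 0.2776]
tool_rot: [[0.998, -0.065, -0.0], [-0.065, -0.998, 0.0], [-0.0, -0.0, -1.0]]
contact_force: [-0.6, -0.2, 1.0]
opening: 0.0403
grasp_force: 0.0
top 180 w [0.596 0.031] size [30. 35.] ang 86 ztop 0.040 tray [41. -1.]
top 181 w [0.597 0.147] size [31. 36.] ang 79 ztop 0.040 tray [ 35. 115.]
top 126 w [0.514 0.042] size [19. 34.] ang 85 ztop 0.040 tray [-41.   4.]
top 191 w [0.511 0.152] size [31. 35.] ang 86 ztop 0.040 tray [-51. 115.]
top 47 w [ 0.448 -0.303] size [38.  8.] ang 31 ztop 0.045 tray [ -85. -344.]
side 101 w [ 0.455 -0.303] size [48. 17.] ang 14 ztop 0.042 tray [ -78. -343.]
side 149 w [ 0.586 -0.079] size [37. 29.] ang 80 ztop 0.039 tray [  38. -111.]
side 157 w [ 0.506 -0.071] size [35. 31.] ang 3 ztop 0.039 tray [ -42. -108.]
side 178 w [0.595 0.037] size [32. 35.] ang 85 ztop 0.039 tray [40.  5.]
side 182 w [0.513 0.042] size [31. 35.] ang 84 ztop 0.039 tray [-42.   4.]
side 216 w [0.597 0.153] size [33. 33.] ang 79 ztop 0.039 tray [ 34. 121.]
side 228 w [0.511 0.158] size [33. 34.] ang 84 ztop 0.038 tray [-52. 120.]
top bar 322 [0.6916 0.0229 0.2788] [ 0.412 -0.12   0.267] [0.71  0.085 0.614]
side bar 277 [0.6572 0.0178 0.2836] [ 0.407 -0.097  0.122] [0.708 0.107 0.457]
t 29.6 pos [ 0.4441 -0.0732  0.2778] yaw -3.7 tray [-0.1036 -0.1146] zaxis [ 0. -0. -1.] shift [ 6.17 -2.96 -2.05] turnz -0.0
```

View pics/top1.png

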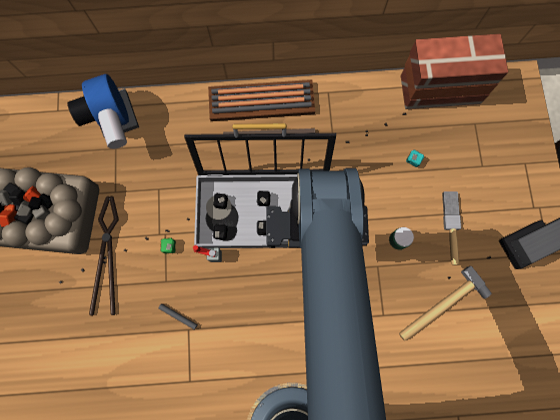

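The picture shows six lumps in the tray, with the two at the right end hidden under the arm. Both views together give a clean 3x2 grid. Next I turn the tool 90° and go to the grab bar.

```bash

python3 -m pendant '[[[0,0,-0.3,0,0,-1,40],[0,0,-0.3,0,0,-1,40],[0,0,-0.3,0,0,-1,40],[0,0,-0.3,0,0,-1,40],[0,0,-0.3,0,0,-1,40],[0,0,-0.3,0,0,-1,40],[0,0,-0.3,0,0,-1,40],[0,0,0,0,0,-1,40],[0,0,0,0,0,-1,40],[0,0,0,0,0,-1,40]]]' 15
python3 -m pendant '[[[0,0,0,0,0,-1,40],[0,0,0,0,0,-1,40],[0,0,0,0,0,-1,40],[0,0,0,0,0,-1,40],[0,0,0,0,0,-1,40],[0,0,0,0,0,-1,40],[0,0,0,0,0,-1,40],[0,0,0,0,0,-1,40],[0,0,0,0,0,0,40],[0,0,0,0,0,0,40]]]'
python3 -c "
from h import *
go([.698,.029],.36,86.3);print(np.round(manip.observe()['joints'],2))"
```

```text
t: 30.55
eef_pos: [0.4441, -0.0732, 0.3619]
tool_rot: [[0.688, 0.725, 0.001], [0.725, -0.688, -0.0], [0.0, 0.0, -1.0]]
contact_force: [-0.7, -0.9, 0.1]
opening: 0.0402
grasp_force: 0.0
t: 31.55
eef_pos: [0.4441, -0.0732, 0.3618]
tool_rot: [[0.066, 0.998, 0.0], [0.998, -0.066, -0.0], [-0.0, 0.0, -1.0]]
contact_force: [0.1, 0.3, 0.5]
opening: 0.0399
grasp_force: 0.0
t 31.6 pos [ 0.4441 -0.0732  0.3618] yaw 86.2 tray [-0.1036 -0.1146] zaxis [ 0. -0. -1.] shift [2.97 6.16 0.05] turnz -0.02
[ 0.19 -0.   -0.12  1.82 -0.    1.32  0.  ]
```

```bash

python3 -m pendant '[[[0.37,0.77,0,0,0,0,50],[0.37,0.77,0,0,0,0,50],[0.37,0.77,0,0,0,0,50],[0.37,0.77,0,0,0,0,50],[0.37,0.77,0,0,0,0,50],[0.37,0.77,0,0,0,0,50],[0.37,0.78,0,0,0,0,50],[0.37,0.78,0,0,0,0,50],[0,0,0,0,0,0,50],[0,0,0,0,0,0,50]]]' 15
python3 -m pendant '[[[0,0,0.3,0,0,0,50],[0,0,0.4,0,0,0,50],[0,0,0.4,0,0,0,50],[0,0,0.4,0,0,0,50],[0,0,0.4,0,0,0,50],[0,0,0.4,0,0,0,50],[0,0,0.27,0,0,0,50],[0,0,0,0,0,0,50],[0,0,0,0,0,0,50],[0,0,0,0,0,0,50]]]'
python3 -m pendant '[[[0,0,0,0,0,0,0],[0,0,0,0,0,0,0],[0,0,0,0,0,0,0],[0,0,0,0,0,0,0],[0,0,0,0,0,0,0],[0,0,0,0,0,0,0],[0,0,0,0,0,0,0],[0,0,0,0,0,0,0],[0,0,0,0,0,0,0],[0,0,0,0,0,0,0]]]'
python3 -c "
from h import *
go([.698,.029],.36,86.3);snap('side','side1.png')"
```

```text
t: 32.55
eef_pos: [0.6985, 0.0293, 0.3605]
tool_rot: [[0.065, 0.998, -0.002], [0.998, -0.065, -0.0], [-0.0, -0.002, -1.0]]
contact_force: [-0.3, 0.3, 0.5]
opening: 0.0499
grasp_force: 0.0
t: 33.55
eef_pos: [0.6989, 0.0289, 0.2602]
tool_rot: [[0.065, 0.998, 0.002], [0.998, -0.065, 0.0], [0.0, 0.002, -1.0]]
contact_force: [-0.4, 0.0, 0.3]
opening: 0.05
grasp_force: 0.0
t: 34.55
eef_pos: [0.6989, 0.029, 0.2591]
tool_rot: [[0.065, 0.998, 0.001], [0.998, -0.065, 0.0], [0.0, 0.001, -1.0]]
contact_force: [1.9, 0.7, -0.7]
opening: 0.0112
grasp_force: 15.0
t 34.5 pos [0.6989 0.029  0.2591] yaw 86.3 tray [0.1441 0.0038] zaxis [ 0.001  0.    -1.   ] shift [-0.   -0.02 -2.52] turnz -0.0
```

View pics/side1.png

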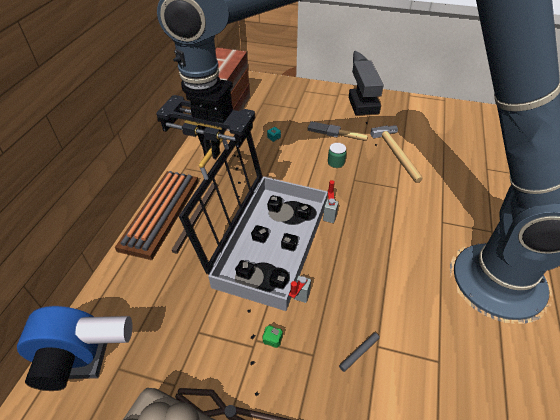

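The side view shows all six lumps spread with nothing stacked. The fingers straddle the bar at about (208,155) and the grip reads 11 mm.

```bash
python3 -c "
import numpy as np
t=np.linspace(1.79,0,31);y=-.225*np.cos(t)/.04;z=-.225*np.sin(t)/.04
y=np.round(y-y[0],2);z=np.round(z-z[0],2)
for a,b in zip(np.diff(y).round(2),np.diff(z).round(2)):print((a,b),end=' ')"
```

```text
(np.float64(-0.33), np.float64(-0.06)) (np.float64(-0.33), np.float64(-0.05)) (np.float64(-0.34), np.float64(-0.02)) (np.float64(-0.33), np.float64(0.0)) (np.float64(-0.34), np.float64(0.01)) (np.float64(-0.33), np.float64(0.04)) (np.float64(-0.33), np.float64(0.06)) (np.float64(-0.33), np.float64(0.07)) (np.float64(-0.32), np.float64(0.1)) (np.float64(-0.32), np.float64(0.11)) (np.float64(-0.3), np.float64(0.13)) (np.float64(-0.3), np.float64(0.16)) (np.float64(-0.29), np.float64(0.16)) (np.float64(-0.28), np.float64(0.19)) (np.float64(-0.27), np.float64(0.2)) (np.float64(-0.26), np.float64(0.22)) (np.float64(-0.24), np.float64(0.23)) (np.float64(-0.23), np.float64(0.25)) (np.float64(-0.21), np.float64(0.26)) (np.float64(-0.2), np.float64(0.27)) (np.float64(-0.18), np.float64(0.28)) (np.float64(-0.16), np.float64(0.3)) (np.float64(-0.14), np.float64(0.3)) (np.float64(-0.13), np.float64(0.31)) (np.float64(-0.11), np.float64(0.32)) (np.float64(-0.09), np.float64(0.32)) (np.float64(-0.07), np.float64(0.33)) (np.float64(-0.05), np.float64(0.33)) (np.float64(-0.03), np.float64(0.33)) (np.float64(-0.01), np.float64(0.34))
```

```bash

python3 -m pendant '[[[0,-0.33,-0.06,0,0,0,0],[0,-0.33,-0.05,0,0,0,0],[0,-0.34,-0.02,0,0,0,0],[0,-0.33,0,0,0,0,0],[0,-0.34,0.01,0,0,0,0],[0,-0.33,0.04,0,0,0,0],[0,-0.33,0.06,0,0,0,0],[0,-0.33,0.07,0,0,0,0],[0,-0.32,0.1,0,0,0,0],[0,-0.32,0.11,0,0,0,0]]]' 15
python3 -m pendant '[[[0,-0.3,0.13,0,0,0,0],[0,-0.3,0.16,0,0,0,0],[0,-0.29,0.16,0,0,0,0],[0,-0.28,0.19,0,0,0,0],[0,-0.27,0.2,0,0,0,0],[0,-0.26,0.22,0,0,0,0],[0,-0.24,0.23,0,0,0,0],[0,-0.23,0.25,0,0,0,0],[0,-0.21,0.26,0,0,0,0],[0,-0.2,0.27,0,0,0,0]]]'
python3 -c "
from h import *
barpos();go(t2w(-.130,0),.04,86.3)"
```

```text
t: 35.6
eef_pos: [0.5673, 0.0374, 0.2492]
tool_rot: [[0.065, 0.998, 0.003], [0.998, -0.065, -0.0], [0.0, 0.003, -1.0]]
contact_force: [4.1, 0.1, -1.5]
opening: 0.0112
grasp_force: 15.0
t: 36.6
eef_pos: [0.4649, 0.044, 0.1658]
tool_rot: [[0.065, 0.998, 0.004], [0.998, -0.065, 0.0], [0.0, 0.004, -1.0]]
contact_force: [6.6, -1.7, -2.6]
opening: 0.0112
grasp_force: 15.0
side bar 247 [0.4675 0.0644 0.2177] [0.413 0.017 0.166] [0.506 0.1   0.338]
t 36.7 pos [0.4638 0.0441 0.1643] yaw 86.3 tray [-0.0915  0.0037] zaxis [ 0.002  0.    -1.   ] shift [-0.09 -0.97  3.11] turnz 0.0
```

```bash

python3 -m pendant '[[[0,-0.18,0.28,0,0,0,0],[0,-0.16,0.3,0,0,0,0],[0,-0.14,0.3,0,0,0,0],[0,-0.13,0.31,0,0,0,0],[0,-0.11,0.32,0,0,0,0],[0,-0.09,0.32,0,0,0,0],[0,-0.07,0.33,0,0,0,0],[0,-0.05,0.33,0,0,0,0],[0,-0.03,0.25,0,0,0,0],[0,0,0.2,0,0,0,0]]]' 15
python3 -m pendant '[[[0,0,0.15,0,0,0,0],[0,0,0.1,0,0,0,0],[0,0,0,0,0,0,0],[0,0,0,0,0,0,0],[0,0,0,0,0,0,0],[0,0,0,0,0,0,0],[0,0,0,0,0,0,0],[0,0,0,0,0,0,0],[0,0,0,0,0,0,0],[0,0,0,0,0,0,0]]]'
python3 -c "
from h import *
go(t2w(-.130,0),.04,86.3)
im,d,ci=snap('side','side2.png');P=cloud(ci,d)
m=(im.max(-1)<50)&(d>0)&(P[...,2]>.04)&(P[...,2]<.09)
T=(P[...,:2]-C)@R
m&=(abs(T[...,1])<.17)&(T[...,0]>-.1)&(T[...,0]<.1)
for a in(-.1,-.05,0,.05):
    k=m&(T[...,0]>=a)&(T[...,0]<a+.05);print(a,k.sum(),np.median(P[k][:,2]).round(4))"
```

```text
t: 37.7
eef_pos: [0.4299, 0.0467, 0.0494]
tool_rot: [[0.066, 0.998, 0.009], [0.998, -0.066, 0.001], [0.001, 0.009, -1.0]]
contact_force: [4.2, -2.2, 22.9]
opening: 0.0112
grasp_force: 15.0
t: 38.7
eef_pos: [0.4301, 0.0476, 0.0402]
tool_rot: [[0.065, 0.998, 0.009], [0.998, -0.065, 0.002], [0.002, 0.009, -1.0]]
contact_force: [4.6, 0.2, 11.1]
opening: 0.0112
grasp_force: 15.0
t 38.7 pos [0.4301 0.0476 0.0402] yaw 86.3 tray [-0.1253  0.0051] zaxis [ 0.009  0.002 -1.   ] shift [-0.13 -0.12  0.  ] turnz -0.0
-0.1 496 0.0588
-0.05 244 0.0584
0 266 0.058
0.05 846 0.0586
```

View pics/side2.png

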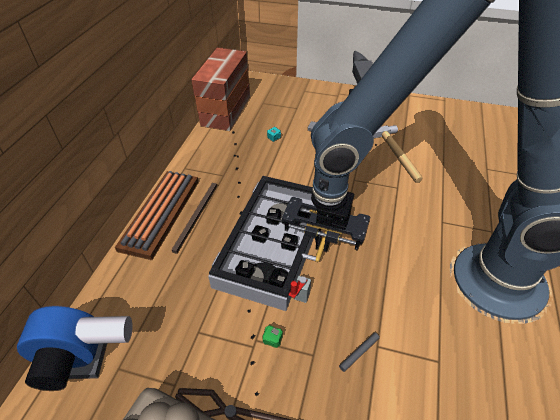

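The side view shows the lid flat on the rim, its top at 58-59 mm everywhere, with the fingers on the bar near (315,243). I release the bar, rise and locate the knobs.

```bash

python3 -m pendant '[[[0,0,0,0,0,0,26],[0,0,0,0,0,0,26],[0,0,0,0,0,0,26],[0,0,0,0,0,0,26],[0,0,-0.3,0,0,0,26],[0,0,-0.4,0,0,0,26],[0,0,-0.5,0,0,0,26],[0,0,-0.5,0,0,0,26],[0,0,-0.6,0,0,0,40],[0,0,-0.6,0,0,0,40]]]' 15
cat >> h.py <<'E'
def knobs(C0=None):
    A={}
    for n in('top','side'):
        im,d,ci=snap(n);P=cloud(ci,d);h=cv2.cvtColor(im,cv2.COLOR_RGB2HSV).astype(int)
        T=(P[...,:2]-C)@R
        red=((h[...,0]<8)|(h[...,0]>172))&(h[...,1]>150)&(h[...,2]>60)&(d>0)
        for nm,s in(('left',1),('right',-1)):
            piv=np.array([-.117,s*.13])
            m=red&(P[...,2]>.080)&(P[...,2]<.115)&(np.linalg.norm(T-piv,axis=-1)<.06)
            if m.sum()<6: print(n,nm,'hidden',m.sum());continue
            q=T[m].mean(0);r=q-piv;print(n,nm,m.sum(),'tray',q.round(4),'r %.3f'%np.linalg.norm(r),'ang %.2f'%np.arctan2(r[0],s*r[1]))
E
python3 -c "
from h import *
knobs();go(t2w(-.13,0),.1,86.3)"
```

```text
t: 39.75
eef_pos: [0.4234, 0.0463, 0.154]
tool_rot: [[0.065, 0.998, -0.004], [0.998, -0.065, -0.001], [-0.001, -0.004, -1.0]]
contact_force: [0.3, -0.7, -0.1]
opening: 0.0347
grasp_force: 0.0
top left 25 tray [-0.1031  0.1654] r 0.038 ang 0.37
top right 24 tray [-0.1005 -0.166 ] r 0.040 ang 0.43
side left 60 tray [-0.1031  0.1699] r 0.042 ang 0.34
side right hidden 0
t 39.9 pos [0.426  0.0468 0.156 ] yaw 86.3 tray [-0.1293  0.004 ] zaxis [ 0.003  0.    -1.   ] shift [-0.1  -0.02  1.4 ] turnz -0.0
```

```bash

python3 -m pendant '[[[0.5,0.08,0,0,0,0,40],[0.5,0.08,0,0,0,0,40],[0.5,0.08,0,0,0,0,40],[0.5,0.08,0,0,0,0,40],[0.5,0.08,0,0,0,0,40],[0.5,0.08,0,0,0,0,40],[0.5,0.08,0,0,0,0,40],[0.56,0.08,0,0,0,0,40],[0,0,0,0,0,0,40],[0,0,0,0,0,0,40]]]' 15
python3 -m pendant '[[[0,0,0.4,0,0,0,40],[0,0,0.4,0,0,0,40],[0,0,0.4,0,0,0,40],[0,0,0.4,0,0,0,40],[0,0,0.35,0,0,0,40],[0,0,0,0,0,0,40],[0,0,0,0,0,0,0],[0,0,0,0,0,0,0],[0,0,0,0,0,0,0],[0,0,0,0,0,0,0]]]'
python3 -m pendant '[[[0,0,0,0,0,0,0],[0,0,0,0,0,0,0],[0,0,0,0,0,0,0],[0,0,0,0,0,0,0],[0,0,0,0,0,0,0],[0,0,0,0,0,0,0],[0,0,0,0,0,0,0],[0,0,0,0,0,0,0],[0,0,0,0,0,0,0],[0,0,0,0,0,0,0]]]'
python3 -c "
from h import *
go(t2w(-.079,.130),.078,86.3)
for p in (.36,):
  t=np.linspace(p,1.58,11);y=.95*np.sin(t);x=.95*np.cos(t);print(np.diff(x).round(2),np.diff(y).round(2))"
```

```text
t: 40.85
eef_pos: [0.4601, 0.2063, 0.1527]
tool_rot: [[0.064, 0.998, -0.003], [0.998, -0.064, -0.002], [-0.002, -0.003, -1.0]]
contact_force: [-0.2, -0.5, -0.7]
opening: 0.0399
grasp_force: 0.0
t: 41.85
eef_pos: [0.4619, 0.2071, 0.0767]
tool_rot: [[0.065, 0.998, 0.001], [0.998, -0.065, 0.0], [0.0, 0.001, -1.0]]
contact_force: [1.2, 1.2, -0.2]
opening: 0.0158
grasp_force: 1.1
t: 42.85
eef_pos: [0.4621, 0.2074, 0.0766]
tool_rot: [[0.065, 0.998, 0.001], [0.998, -0.065, 0.001], [0.001, 0.001, -1.0]]
contact_force: [1.9, -0.6, 5.0]
opening: 0.0136
grasp_force: 15.0
t 42.9 pos [0.4621 0.2074 0.0766] yaw 86.3 tray [-0.1036  0.1666] zaxis [ 0.001  0.001 -1.   ] shift [-0.92  0.61 -0.03] turnz -0.0
[-0.05 -0.06 -0.07 -0.08 -0.09 -0.1  -0.11 -0.11 -0.11 -0.12] [0.11 0.1  0.09 0.08 0.07 0.06 0.05 0.03 0.02 0.01]
```

```bash

python3 -m pendant '[[[-0.05,0.11,0,0,0,0,0],[-0.06,0.1,0,0,0,0,0],[-0.07,0.09,0,0,0,0,0],[-0.08,0.08,0,0,0,0,0],[-0.09,0.07,0,0,0,0,0],[-0.1,0.06,0,0,0,0,0],[-0.11,0.05,0,0,0,0,0],[-0.11,0.03,0,0,0,0,0],[-0.12,0.02,0,0,0,0,0],[-0.13,0.01,0,0,0,0,0]]]' 15
python3 -m pendant '[[[0,0,0,0,0,0,0],[0,0,0,0,0,0,0],[0,0,0,0,0,0,0],[0,0,0,0,0,0,30],[0,0,0,0,0,0,30],[0,0,0,0,0,0,30],[0,0,0,0,0,0,30],[0,0,-0.4,0,0,0,40],[0,0,-0.5,0,0,0,40],[0,0,-0.8,0,0,0,40]]]'
python3 -c "
from h import *
knobs();go(t2w(-.102,-.166),.156,86.3)"
```

```text
t: 43.85
eef_pos: [0.4875, 0.1719, 0.0768]
tool_rot: [[0.064, 0.998, 0.008], [0.998, -0.064, 0.006], [0.007, 0.008, -1.0]]
contact_force: [9.5, 5.0, -5.4]
opening: 0.0136
grasp_force: 15.0
t: 44.85
eef_pos: [0.4816, 0.1679, 0.143]
tool_rot: [[0.064, 0.998, -0.006], [0.998, -0.064, -0.002], [-0.002, -0.005, -1.0]]
contact_force: [-0.1, 0.6, 0.6]
opening: 0.0388
grasp_force: 0.0
top left hidden 0
top right 24 tray [-0.1005 -0.166 ] r 0.040 ang 0.43
side left 56 tray [-0.0758  0.142 ] r 0.043 ang 1.29
side right 43 tray [-0.1004 -0.1621] r 0.036 ang 0.48
t 45.0 pos [0.4856 0.1697 0.1474] yaw 86.3 tray [-0.0777  0.1305] zaxis [ 0.006  0.002 -1.   ] shift [-7.41 -0.6  -0.24] turnz -0.0
```

```bash

python3 -m pendant '[[[0,0,-0.22,0,0,0,40],[-0.74,-0.06,0,0,0,0,40],[-0.74,-0.06,0,0,0,0,40],[-0.74,-0.06,0,0,0,0,40],[-0.74,-0.06,0,0,0,0,40],[-0.74,-0.06,0,0,0,0,40],[-0.74,-0.06,0,0,0,0,40],[-0.74,-0.06,0,0,0,0,40],[-0.74,-0.06,0,0,0,0,40],[-0.74,-0.06,0,0,0,0,40]]]' 15
python3 -m pendant '[[[-0.72,-0.06,0,0,0,0,40],[0,0,0,0,0,0,40],[0,0,0,0,0,0,40],[0,0,0.4,0,0,0,40],[0,0,0.4,0,0,0,40],[0,0,0.4,0,0,0,40],[0,0,0.4,0,0,0,40],[0,0,0.33,0,0,0,40],[0,0,0,0,0,0,40],[0,0,0,0,0,0,40]]]'
python3 -m pendant '[[[0,0,0,0,0,0,0],[0,0,0,0,0,0,0],[0,0,0,0,0,0,0],[0,0,0,0,0,0,0],[0,0,0,0,0,0,0],[0,0,0,0,0,0,0],[0,0,0,0,0,0,0],[0,0,0,0,0,0,0],[0,0,0,0,0,0,0],[0,0,0,0,0,0,0]]]'
python3 -c "
from h import *
knobs();go(t2w(-.079,-.130),.078,86.3)
t=np.linspace(.42,1.6,11);y=.95*np.sin(t);x=-.95*np.cos(t);print(np.diff(x).round(2),np.diff(y).round(2))"
```

```text
t: 45.95
eef_pos: [0.4436, -0.0967, 0.1522]
tool_rot: [[0.065, 0.998, -0.003], [0.998, -0.065, 0.0], [0.0, -0.003, -1.0]]
contact_force: [0.7, 0.6, 0.4]
opening: 0.04
grasp_force: 0.0
t: 46.95
eef_pos: [0.4408, -0.1232, 0.0757]
tool_rot: [[0.063, 0.998, -0.001], [0.998, -0.063, 0.001], [0.001, -0.001, -1.0]]
contact_force: [0.4, -0.1, 1.2]
opening: 0.0399
grasp_force: 0.0
t: 47.95
eef_pos: [0.4417, -0.1248, 0.0762]
tool_rot: [[0.065, 0.998, 0.002], [0.998, -0.065, -0.001], [-0.001, 0.002, -1.0]]
contact_force: [3.2, -3.3, 5.2]
opening: 0.0133
grasp_force: 15.0
top left 26 tray [-0.0759  0.1373] r 0.042 ang 1.40
top right hidden 0
side left 59 tray [-0.0759  0.1421] r 0.043 ang 1.28
side right 42 tray [-0.1019 -0.1627] r 0.036 ang 0.43
t 48.0 pos [ 0.4417 -0.1248  0.0762] yaw 86.3 tray [-0.1026 -0.1663] zaxis [ 0.002 -0.001 -1.   ] shift [ 0.91  0.59 -0.04] turnz -0.0
[0.05 0.06 0.07 0.08 0.09 0.1  0.1  0.11 0.11 0.11] [0.1  0.09 0.08 0.08 0.07 0.05 0.04 0.03 0.02 0.  ]
```

```bash

python3 -m pendant '[[[0.05,0.1,0,0,0,0,0],[0.06,0.09,0,0,0,0,0],[0.07,0.08,0,0,0,0,0],[0.08,0.08,0,0,0,0,0],[0.09,0.07,0,0,0,0,0],[0.1,0.05,0,0,0,0,0],[0.1,0.04,0,0,0,0,0],[0.11,0.03,0,0,0,0,0],[0.11,0.02,0,0,0,0,0],[0.11,0,0,0,0,0,0]]]' 15
python3 -m pendant '[[[0.08,0,0,0,0,0,0],[0.07,0,0,0,0,0,0],[0,0,0,0,0,0,0],[0,0,0,0,0,0,0],[0,0,0,0,0,0,30],[0,0,0,0,0,0,30],[0,0,0,0,0,0,30],[0,0,-0.4,0,0,0,40],[0,0,-0.5,0,0,0,40],[0,0,-1,0,0,0,40]]]'
python3 -c "
from h import *
knobs();go(t2w(-.078,.1365),.156,86.3)"
```

```text
t: 49.05
eef_pos: [0.4706, -0.0927, 0.0766]
tool_rot: [[0.065, 0.998, 0.011], [0.998, -0.065, -0.003], [-0.002, 0.011, -1.0]]
contact_force: [13.7, -6.8, -6.4]
opening: 0.0133
grasp_force: 15.0
t: 50.05
eef_pos: [0.4607, -0.0833, 0.149]
tool_rot: [[0.064, 0.998, -0.013], [0.998, -0.064, 0.002], [0.001, -0.013, -1.0]]
contact_force: [0.6, -0.5, -0.8]
opening: 0.0394
grasp_force: 0.0
top left 27 tray [-0.0757  0.1371] r 0.042 ang 1.40
top right hidden 0
side left 58 tray [-0.0758  0.1419] r 0.043 ang 1.29
side right 45 tray [-0.0743 -0.1285] r 0.043 ang 1.61
t 50.1 pos [ 0.4664 -0.084   0.1546] yaw 86.3 tray [-0.0806 -0.1239] zaxis [ 0.003  0.    -1.   ] shift [ 6.51  0.07 -0.03] turnz 0.0
```

```bash

python3 -m pendant '[[[0.73,0.01,0,0,0,0,40],[0.73,0.01,0,0,0,0,40],[0.73,0.01,0,0,0,0,40],[0.72,0.01,0,0,0,0,40],[0.72,0.01,0,0,0,0,40],[0.72,0.01,0,0,0,0,40],[0.72,0.01,0,0,0,0,40],[0.72,0,0,0,0,0,40],[0.72,0,0,0,0,0,40],[0,0,0,0,0,0,40]]]' 15
python3 -m pendant '[[[0,0,0,0,0,0,40],[0,0,0.4,0,0,0,40],[0,0,0.4,0,0,0,40],[0,0,0.4,0,0,0,40],[0,0,0.4,0,0,0,40],[0,0,0.33,0,0,0,40],[0,0,0,0,0,0,40],[0,0,0,0,0,0,0],[0,0,0,0,0,0,0],[0,0,0,0,0,0,0]]]'
python3 -m pendant '[[[0,0,0,0,0,0,0],[0,0,0,0,0,0,0],[0,0,0,0,0,0,0],[0,0,0,0,0,0,0],[0,0,0,0,0,0,0],[-0.08,0,0,0,0,0,0],[-0.08,0,0,0,0,0,0],[-0.08,0,0,0,0,0,0],[-0.06,0,0,0,0,0,0],[0,0,0,0,0,0,0]]]'
python3 -m pendant '[[[0,0,0,0,0,0,0],[0,0,0,0,0,0,30],[0,0,0,0,0,0,30],[0,0,0,0,0,0,30],[0,0,0,0,0,0,30],[0,0,-0.4,0,0,0,40],[0,0,-0.6,0,0,0,40],[0,0,-1,0,0,0,40],[0,0,-1,0,0,0,40],[0,0,-1,0,0,0,40]]]'
python3 -m pendant '[[[0,0.7,-1,0,0,0,40],[0,0.7,-1,0,0,0,40],[0,0.7,-1,0,0,0,40],[0,0.7,-1,0,0,0,40],[0,0.7,-1,0,0,0,40],[0.7,0.7,0,0,0,0,40],[0.7,0.7,0,0,0,0,40],[0.7,0,0,0,0,0,40],[0.7,0,0,0,0,0,40],[0.7,0,0,0,0,0,40]]]'
python3 -c "
from h import *
knobs();go(t2w(0,0),.3);im,d,ci=snap('side');im=cv2.cvtColor(im,cv2.COLOR_RGB2BGR)
cv2.imwrite('pics/fin.png',cv2.resize(im[160:315,195:355],None,fx=3.8,fy=3.8))
lumps()"
```

```text
t: 51.15
eef_pos: [0.4824, 0.1793, 0.1502]
tool_rot: [[0.057, 0.998, -0.005], [0.998, -0.057, 0.001], [0.001, -0.005, -1.0]]
contact_force: [0.2, 0.1, -0.5]
opening: 0.0402
grasp_force: 0.0
t: 52.15
eef_pos: [0.4859, 0.1752, 0.0753]
tool_rot: [[0.065, 0.998, 0.001], [0.998, -0.065, 0.0], [0.0, 0.001, -1.0]]
contact_force: [0.5, 0.8, -0.4]
opening: 0.0232
grasp_force: 0.0
t: 53.15
eef_pos: [0.4884, 0.1644, 0.0754]
tool_rot: [[0.065, 0.998, 0.008], [0.998, -0.065, 0.004], [0.004, 0.008, -1.0]]
contact_force: [7.7, 2.1, -5.9]
opening: 0.0134
grasp_force: 15.0
t: 54.15
eef_pos: [0.4839, 0.1629, 0.236]
tool_rot: [[0.064, 0.998, -0.001], [0.998, -0.064, -0.0], [-0.0, -0.001, -1.0]]
contact_force: [0.8, 0.3, -0.4]
opening: 0.04
grasp_force: 0.0
t: 55.15
eef_pos: [0.6892, 0.2912, 0.4337]
tool_rot: [[0.065, 0.998, -0.002], [0.998, -0.065, -0.001], [-0.001, -0.002, -1.0]]
contact_force: [0.0, -0.1, 0.5]
opening: 0.0402
grasp_force: 0.0
top left hidden 0
top right 30 tray [-0.0751 -0.1326] r 0.042 ang 1.51
side left 59 tray [-0.0749  0.1325] r 0.042 ang 1.51
side right 44 tray [-0.074  -0.1292]
[... 1107 characters left out ...]
40 tray [-51. 116.]
side 98 w [ 0.54  -0.125] size [ 11. 109.] ang 90 ztop 0.061 tray [  -5. -160.]
side 100 w [0.589 0.198] size [ 8. 85.] ang 87 ztop 0.061 tray [ 24. 166.]
side 51 w [0.487 0.185] size [11. 30.] ang 16 ztop 0.072 tray [-78. 146.]
side 99 w [ 0.506 -0.065] size [18. 35.] ang 89 ztop 0.038 tray [ -43. -103.]
side 119 w [ 0.577 -0.034] size [30. 32.] ang 0 ztop 0.039 tray [ 26. -67.]
side 126 w [0.594 0.035] size [27. 33.] ang 81 ztop 0.039 tray [39.  3.]
side 131 w [0.513 0.04 ] size [28. 34.] ang 84 ztop 0.039 tray [-42.   3.]
side 215 w [0.596 0.153] size [33. 35.] ang 81 ztop 0.039 tray [ 34. 121.]
side 187 w [0.511 0.158] size [33. 34.] ang 80 ztop 0.039 tray [-52. 120.]
```

View pics/fin.png

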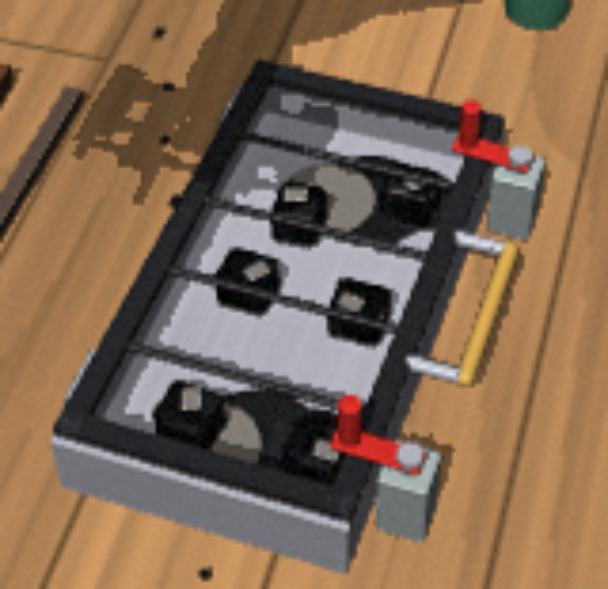

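The final view shows the lid flat with both pointers straight across it (about 1.51 rad). All six lumps are in one layer: the knocked-aside stray moved a few centimetres but is still at least 70 mm from its neighbours.

```bash
python3 -m pendant '[[[0,0,0,0,0,0,40],[0,0,0,0,0,0,40],[0,0,0,0,0,0,40],[0,0,0,0,0,0,40],[0,0,0,0,0,0,40],[0,0,0,0,0,0,40],[0,0,0,0,0,0,40],[0,0,0,0,0,0,40],[0,0,0,0,0,0,40],[0,0,0,0,0,0,40]]]' >/dev/null; python3 -c "
from h import *
print(manip.finish_job())"
```

```text
the job is handed in; nothing more can be done
None
```

I handed the job in at about 56 s: all six lumps lie in one layer across the tray (centres about 70 mm or more apart), the lid is shut, and both turnbuttons point across its front edge at about 1.51 rad; the hand-in gave no verdict.

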